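# Set up iron candle stands and their amber glasses for the viewing day

## Task

Set this lot up on the display board for the viewing: first slide both black iron stands flat along the board under the overhanging lip, one in each bay, until each foot is fully home against the back stop, before any glass is put in a stand. Then set every amber glass cup gently and upright into a stand socket, one glass to a socket (any socket will do). The teacup, the lid, the kettles and the other things round about stay where they are.

Things in the scene. Friction and masses are not known exactly. Their poses are not given: they have to be found in the camera images.
- board: Fixed wooden display board, 175 mm (x) by 360 mm (y), floor 12 mm thick; origin on the table. x runs from the open front edge (at -105 mm) to the back stop (face at +45 mm). A lip overhangs from the stop to x = +27 mm, underside 15 mm, top 30 mm above the floor. Three cheeks 12 mm thick, 15 mm tall (y = 0, +-174 mm, from x = +6 mm, rounded) bound two bays 162 mm wide.
- bay1 (a point): On the board's floor (12 mm above the table) in the left (+y) bay: where the middle of a stand's foot underside lies when the stand is fully home. Axes as the board's: x points in under the lip, the way a stand is slid. From here the lip's front edge lies at x = +37 mm, the stop face at +55 mm.
- bay2 (a point): On the board's floor (12 mm above the table) in the right (-y) bay: where the middle of a stand's foot underside lies when the stand is fully home. Axes as the board's: x points in under the lip, the way a stand is slid. From here the lip's front edge lies at x = +37 mm, the stop face at +55 mm.
- stand1_handle (a point): Black iron stand, 0.6 kg: foot plate 110 (x) by 156 (y) by 10 mm, two sockets, an upright handle at its middle: flat bar 12 mm thick (y) by 32 mm wide (x), top 88 mm above the foot's underside; grip it from above across the 12 mm (or the 32 mm when glasses stand beside it). This point: on the handle, 75 mm above the underside, over the foot's middle; z up. Stands are alike, symmetrical: either end first, either bay.
- stand1_socket1 (a point): Floor centre of the stand1 socket at stand y = +46 mm, on the foot's top face (10 mm above its underside): round ring, bore 52 mm, outside 59 mm (69 mm over its petals), wall 16 mm tall.
- stand1_socket2 (a point): Floor centre of the stand1 socket at stand y = -46 mm, on the foot's top face (10 mm above its underside): round ring, bore 52 mm, outside 59 mm (69 mm over its petals), wall 16 mm tall.
- stand2_handle (a point): Black iron stand, 0.6 kg: foot plate 110 (x) by 156 (y) by 10 mm, two sockets, an upright handle at its middle: flat bar 12 mm thick (y) by 32 mm wide (x), top 88 mm above the foot's underside; grip it from above across the 12 mm (or the 32 mm when glasses stand beside it). This point: on the handle, 75 mm above the underside, over the foot's middle; z up. Stands are alike, symmetrical: either end first, either bay.
- stand2_socket1 (a point): Floor centre of the stand2 socket at stand y = +46 mm, on the foot's top face (10 mm above its underside): round ring, bore 52 mm, outside 59 mm (69 mm over its petals), wall 16 mm tall.
- stand2_socket2 (a point): Floor centre of the stand2 socket at stand y = -46 mm, on the foot's top face (10 mm above its underside): round ring, bore 52 mm, outside 59 mm (69 mm over its petals), wall 16 mm tall.
- glass1_mid (a point): Amber glass candle cup, 0.14 kg, 72 mm tall (may be absent: None). This point: on its axis, half-way up (36 mm above its underside); z up along the axis. Foot 44 mm across, 22 mm tall; above it the body is 54 mm across up to the top. The foot goes down into a socket and rests on the socket floor.
- glass2_mid (a point): Amber glass candle cup, 0.14 kg, 72 mm tall (may be absent: None). This point: on its axis, half-way up (36 mm above its underside); z up along the axis. Foot 44 mm across, 22 mm tall; above it the body is 54 mm across up to the top. The foot goes down into a socket and rests on the socket floor.
- glass3_mid (a point): Amber glass candle cup, 0.14 kg, 72 mm tall (may be absent: None). This point: on its axis, half-way up (36 mm above its underside); z up along the axis. Foot 44 mm across, 22 mm tall; above it the body is 54 mm across up to the top. The foot goes down into a socket and rests on the socket floor.
- glass4_mid (a point): Amber glass candle cup, 0.14 kg, 72 mm tall (may be absent: None). This point: on its axis, half-way up (36 mm above its underside); z up along the axis. Foot 44 mm across, 22 mm tall; above it the body is 54 mm across up to the top. The foot goes down into a socket and rests on the socket floor.
- teacup: Bystander, leave alone: white porcelain teacup without handle, 58 mm across, 50 mm tall, standing among the glasses; origin at the centre of its underside.
Not all that is in view belongs to the job. Leave any red look-alike of the part that bears stand1_handle alone.

How it is judged:
On the way:
1. both stands are fully home under the lip, one in each bay, with no glass in a stand yet (((x of stand1_handle in the frame of bay1 between -0.006 and 0.004 m and y of stand1_handle in the frame of bay1 between -0.008 and 0.008 m and z of stand1_handle in the frame of bay1 between 0.072 and 0.079 m) or (x of stand1_handle in the frame of bay2 between -0.006 and 0.004 m and y of stand1_handle in the frame of bay2 between -0.008 and 0.008 m and z of stand1_handle in the frame of bay2 between 0.072 and 0.079 m)) and angle between the x axis of each of stand1_handle, stand2_handle and the x axis of bay1, either way round below 0.1 rad and angle between each of stand1_handle, stand2_handle's own z axis and vertical below 0.06 rad and ((x of stand2_handle in the frame of bay1 between -0.006 and 0.004 m and y of stand2_handle in the frame of bay1 between -0.008 and 0.008 m and z of stand2_handle in the frame of bay1 between 0.072 and 0.079 m) or (x of stand2_handle in the frame of bay2 between -0.006 and 0.004 m and y of stand2_handle in the frame of bay2 between -0.008 and 0.008 m and z of stand2_handle in the frame of bay2 between 0.072 and 0.079 m)) and horizontal distance between each of glass1_mid, glass2_mid, glass3_mid, glass4_mid and stand1_socket1 above 0.03 m and horizontal distance between each of glass1_mid, glass2_mid, glass3_mid, glass4_mid and stand1_socket2 above 0.03 m and horizontal distance between each of glass1_mid, glass2_mid, glass3_mid, glass4_mid and stand2_socket1 above 0.03 m and horizontal distance between each of glass1_mid, glass2_mid, glass3_mid, glass4_mid and stand2_socket2 above 0.03 m), for 0.2 s.
At the end, for the whole second after the job is handed in: Both stands flat on the board under the lip, one in each bay, within 6 mm of the back stop, straight within 0.1 rad; every glass upright (0.1 rad) in a socket of its own, on the socket floor, within 7 mm of its centre; everything stays so after release (((x of stand1_handle in the frame of bay1 between -0.006 and 0.004 m and y of stand1_handle in the frame of bay1 between -0.008 and 0.008 m and z of stand1_handle in the frame of bay1 between 0.072 and 0.079 m) or (x of stand1_handle in the frame of bay2 between -0.006 and 0.004 m and y of stand1_handle in the frame of bay2 between -0.008 and 0.008 m and z of stand1_handle in the frame of bay2 between 0.072 and 0.079 m)) and angle between the x axis of each of stand1_handle, stand2_handle and the x axis of bay1, either way round below 0.1 rad and angle between each of stand1_handle, stand2_handle's own z axis and vertical below 0.06 rad and ((x of stand2_handle in the frame of bay1 between -0.006 and 0.004 m and y of stand2_handle in the frame of bay1 between -0.008 and 0.008 m and z of stand2_handle in the frame of bay1 between 0.072 and 0.079 m) or (x of stand2_handle in the frame of bay2 between -0.006 and 0.004 m and y of stand2_handle in the frame of bay2 between -0.008 and 0.008 m and z of stand2_handle in the frame of bay2 between 0.072 and 0.079 m)) and ((horizontal distance between glass1_mid and stand1_socket1 below 0.007 m and z of glass1_mid in the frame of stand1_socket1 between 0.031 and 0.041 m) or (horizontal distance between glass1_mid and stand1_socket2 below 0.007 m and z of glass1_mid in the frame of stand1_socket2 between 0.031 and 0.041 m) or (horizontal distance between glass1_mid and stand2_socket1 below 0.007 m and z of glass1_mid in the frame of stand2_socket1 between 0.031 and 0.041 m) or (horizontal distance between glass1_mid and stand2_socket2 below 0.007 m and z of glass1_mid in the frame of stand2_socket2 between 0.031 and 0.041 m)) and angle between each of glass1_mid, glass2_mid, glass3_mid, glass4_mid's own z axis and vertical below 0.1 rad and ((horizontal distance between glass2_mid and stand1_socket1 below 0.007 m and z of glass2_mid in the frame of stand1_socket1 between 0.031 and 0.041 m) or (horizontal distance between glass2_mid and stand1_socket2 below 0.007 m and z of glass2_mid in the frame of stand1_socket2 between 0.031 and 0.041 m) or (horizontal distance between glass2_mid and stand2_socket1 below 0.007 m and z of glass2_mid in the frame of stand2_socket1 between 0.031 and 0.041 m) or (horizontal distance between glass2_mid and stand2_socket2 below 0.007 m and z of glass2_mid in the frame of stand2_socket2 between 0.031 and 0.041 m)) and ((horizontal distance between glass3_mid and stand1_socket1 below 0.007 m and z of glass3_mid in the frame of stand1_socket1 between 0.031 and 0.041 m) or (horizontal distance between glass3_mid and stand1_socket2 below 0.007 m and z of glass3_mid in the frame of stand1_socket2 between 0.031 and 0.041 m) or (horizontal distance between glass3_mid and stand2_socket1 below 0.007 m and z of glass3_mid in the frame of stand2_socket1 between 0.031 and 0.041 m) or (horizontal distance between glass3_mid and stand2_socket2 below 0.007 m and z of glass3_mid in the frame of stand2_socket2 between 0.031 and 0.041 m)) and ((horizontal distance between glass4_mid and stand1_socket1 below 0.007 m and z of glass4_mid in the frame of stand1_socket1 between 0.031 and 0.041 m) or (horizontal distance between glass4_mid and stand1_socket2 below 0.007 m and z of glass4_mid in the frame of stand1_socket2 between 0.031 and 0.041 m) or (horizontal distance between glass4_mid and stand2_socket1 below 0.007 m and z of glass4_mid in the frame of stand2_socket1 between 0.031 and 0.041 m) or (horizontal distance between glass4_mid and stand2_socket2 below 0.007 m and z of glass4_mid in the frame of stand2_socket2 between 0.031 and 0.041 m))); the robot touches nothing.
It fails at once if a bystander is shifted more than 40 mm or tipped over (distance of teacup from where it was at the start of the episode above 0.04 m or angle between teacup's own z axis and vertical above 0.5 rad).
It fails at once if a glass is dropped or rammed hard into a stand (over 80 N) (contact force between any of glass1, glass2, glass3, glass4 and stand1 above 80 N or contact force between any of glass1, glass2, glass3, glass4 and stand2 above 80 N).
Of glass1, glass2, glass3, glass4 only 2 to 4 are there at a start; the rules pass over those that are not, and their reading is None.
At some moment in a run one of stand1, stand2, glass1, glass2, glass3, glass4 may be knocked a few centimetres aside while the robot is not near it.
It also fails if it takes over 210 s, if anything falls off the work surface, if the arm or the gripper's body presses on something with over 40 N, if the wrist force passes 120 N, or if a joint passes its speed limit or range.

## Robot

A 7-joint arm with a two-finger parallel gripper is mounted at the origin on the work surface. World frame = base frame: x ahead of the robot, y to its left, z up, the work surface at z = 0. Lengths are in m, angles in rad, forces in N, time in s.
With the tool pointing down it reaches from about 0.4 to 0.85 m from the base axis. Payload 4.5 kg.
Tool frame: the origin (TCP) lies midway between the tips of the shut fingers; the grasp point (between the pads) lies 19 mm behind it; y points along the fingers, z is the direction in which the jaws open and shut, and the axes are right-handed (so a half turn about y gives the same grasp; the last joint's range is limited). The gripper opens to 88 mm and grips with 3 to 60 N. Pads are 18 mm wide; open, the fingers measure 123 mm over their backs; the gripper's body (75 mm by 187 mm) begins 45 mm behind the grasp point.
Start: joints at [-1.314, 0.689, -0.195, 1.565, 0.157, 0.902, -0.215], TCP at [0.138, 0.61, 0.239] pointing down, gripper open.
Joint ranges: [-3.01, 3.01], [-0.46, 2.08], [-1.47, 1.51], [0.13, 2.56], [-1, 4.14], [0.04, 2.09], [-2.66, 2.66]. Speed limits (rad/s): [2.57, 2.57, 3.14, 3.14, 3.14, 3.14, 3.14].

## Interface

Orientations are given as a unit quaternion [x, y, z, w].
In Python, from plant import r, snapshot, get_calibration, job, boxes_of gives the robot as it stands. The module is installed in compiled form; this text tells all that it offers.
- The arm moves only by the shell command python3 -m handwheel 'ROWS' [OPENING] [FORCE]. ROWS is JSON, a list that holds one entry, the list of rows, each a list of 6 numbers: the shift along the tool's x, y, z as a fraction of full scale, then the turn, a rotation vector about the tool's x, y, z as a fraction of full scale. In form: [[[x, y, z, wx, wy, wz], ...]]. A call has 1 to 12 rows; each row is the pose to reach, as a shift and turn from the pose commanded when the call began, along the tool's axes at that moment, turning the shorter way round; what a row does not reach only later rows make up. Full scale, the value 1, is 100 cm for a shift and 180 degrees for a turn. A row lasts 1/12 s, in which the tool goes at most 41.7 mm and 7.16 degrees, less where a joint would pass 70% of its speed; a pose out of reach is approached as far as the arm can. A call with a number of a shift or a turn outside -1 to 1 is refused whole. A call with a gripper value outside its range is refused whole. OPENING is the opening, from -1 (shut) to 1 (fully open), set as the call begins (- or left out, the last holds). The fingers move at their own pace and stop on an object; FORCE is the grip in N (left out, the last holds). Time passes only in rows, so rows that repeat a pose let the fingers close. It gives the time, the measured TCP pose, the force and the opening at its end, in the units of the state.
- r.get_state(): the state, without advancing time (a new reading comes with each control period).
- snapshot(name): name is "scene" or "top" or "wrist"; returns the picture (420x560x3 uint8, red, green, blue); there is no depth.
- get_calibration(name): a dict with "fx", "fy", "cx", "cy" (pixels), "T" (4x4, takes a point from camera to world coordinates). Camera axes: x right, y down, z forward; pixel columns grow to the right and rows downward; lengths in m; the calibration is good to about 2 mm. A picture is of the moment at which its call begins: read the wrist's pose just before it. get_calibration takes no time and is no camera call; for the wrist camera it gives the pose at the moment of the call.
- job.finish_job(): hands the job in, once; it reports no verdict.
Trained networks look in the newest picture that a camera, given by its name, has taken for a name from the list of things; names that differ only in an ending like _2 or _b are one class to them, and where a whole thing is asked for, a point or a joint stands for the part that bears it (a point fixed in the world has none). Each returns a list of dicts, best first, with "confidence" (0 to 1); they miss things now and then, are a little off and sometimes report something else, mostly with a low value. They report only what shows in the picture. A call takes as long as a camera call. They do not tell look-alikes from the thing itself.
- boxes_of(thing, camera): "bbox" ([left, top, right, bottom] in pixels, round what is visible of it).
The state is a dict: "clock": time; "q": joint angles; "qd": joint speeds; "joint_torque": joint torques, N m; "tool_pos": TCP position; "eef_rot": TCP orientation; "contact_force": force on the tool from outside, world axes, zero at the start; "moment": the same for the moment, N m; "opening": opening from 0.0 (shut) to 1.0 (fully open).
Only numpy, scipy, OpenCV 4.12 (cv2) and the standard library are available. Lean on these libraries where they do the work, as an engineer would, in place of code of your own. Each camera call takes 0.05 s, during which the arm holds its last target. There are 200 camera calls.

## Working session

There is one attempt and no reset: what is moved stays moved. The work goes in short steps, Python scripts to look and compute and a shell command to move; the robot and the scene stay as the last step left them, time stands still between calls to the robot, and variables do not carry over. Pictures are saved under pics/ and viewed, about 12 in all and at most 16, crops included, and the job is handed in when it is done.

```bash
mkdir -p pics; python3 - <<'E'
from plant import r,snapshot,get_calibration,boxes_of
import cv2,numpy as np
s=r.get_state();print({k:np.round(v,3).tolist() for k,v in s.items()})
for n in ("scene","top"):
    im=snapshot(n);cv2.imwrite(f"pics/{n}0.png",im[:,:,::-1])
    c=get_calibration(n);print(n,c["fx"],c["fy"],c["cx"],c["cy"],np.round(c["T"],4).tolist())
    for t in ("board","stand1_handle","glass1_mid","teacup","stand1_socket1"):
        print(t,[(np.round(b["bbox"]).astype(int).tolist(),round(b["confidence"],2)) for b in boxes_of(t,n)])
E
```

```text
{'clock': 0.0, 'q': [-1.314, 0.69, -0.195, 1.566, 0.157, 0.902, -0.215], 'qd': [0.001, -0.0, 0.0, -0.0, -0.001, -0.001, 0.002], 'joint_torque': [0.0, -52.758, -1.267, -15.343, -0.053, 0.007, 0.0], 'tool_pos': [0.138, 0.609, 0.238], 'eef_rot': [0.703, -0.079, 0.079, -0.702], 'contact_force': [0.258, -0.032, -0.442], 'moment': [0.001, -0.031, 0.003], 'opening': 1.0}
scene 391.89493147901266 391.89493147901266 283.63009703732433 205.9633985702234 [[-0.5177, 0.6747, -0.5261, 0.8883], [0.8555, 0.4029, -0.3251, 0.315], [-0.0074, -0.6184, -0.7858, 0.796], [0.0, 0.0, 0.0, 1.0]]
board [([128, 236, 318, 374], 0.79)]
stand1_handle [([405, 189, 480, 242], 0.84), ([360, 306, 450, 390], 0.8)]
glass1_mid []
teacup [([257, 211, 281, 239], 0.55), ([356, 304, 448, 394], 0.51)]
stand1_socket1 [([404, 189, 484, 243], 0.8), ([356, 305, 449, 393], 0.63)]
top 444.50305342155735 444.50305342155735 288.6732585679575 211.18912503842554 [[-0.0001, -0.9978, 0.0657, 0.36], [-1.0, -0.0005, -0.009, 0.0034], [0.0091, -0.0657, -0.9978, 1.272], [0.0, 0.0, 0.0, 1.0]]
board [([217, 105, 347, 178], 0.64)]
stand1_handle [([130, 271, 193, 339], 0.91), ([127, 158, 183, 199], 0.67)]
glass1_mid [([212, 209, 238, 231], 0.83)]
teacup [([159, 226, 185, 243], 0.59), ([276, 203, 297, 223], 0.53)]
stand1_socket1 [([124, 156, 181, 198], 0.85), ([128, 270, 192, 339], 0.78)]
```

```bash
sleep 1; ls pics
```

```text
scene0.png
top0.png
```

View pics/top0.png

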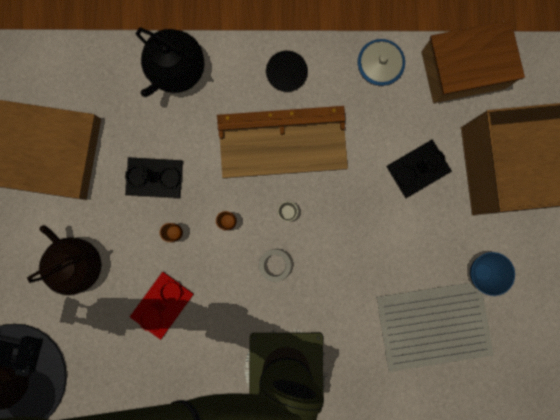

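View pics/scene0.png

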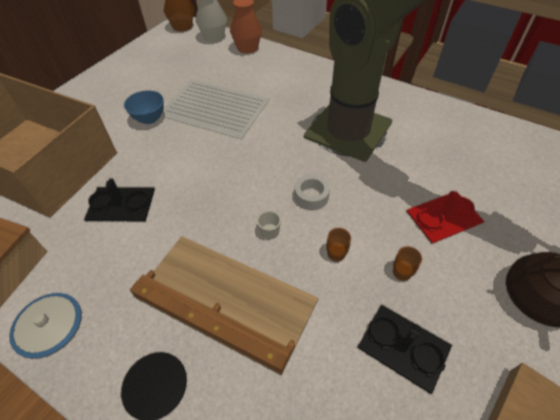

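The top view shows black stands at (154,177) and (419,168), and the red look-alike at (163,305), which I leave alone. The amber glasses are at (172,232) and (227,221), the teacup at (289,212), and the board at about (284,142) with its lip on the far side. A white ring at (277,264), a black disc at (287,70) and kettles are bystanders. The scene view agrees, with two glasses visible.

```bash
cat > h.py <<'E'
import numpy as np,cv2
from scipy.spatial.transform import Rotation as R
from plant import r,snapshot,get_calibration,boxes_of
def p2w(c,uv,z):
    uv=np.atleast_2d(uv).astype(float)
    d=np.c_[(uv[:,0]-c["cx"])/c["fx"],(uv[:,1]-c["cy"])/c["fy"],np.ones(len(uv))]@c["T"][:3,:3].T
    o=c["T"][:3,3]; return o+d*((z-o[2])/d[:,2])[:,None]
def w2p(c,p):
    q=(np.atleast_2d(p)-c["T"][:3,3])@c["T"][:3,:3]
    return np.c_[q[:,0]/q[:,2]*c["fx"]+c["cx"],q[:,1]/q[:,2]*c["fy"]+c["cy"]]
def st():
    s=r.get_state(); Rm=R.from_quat(s["eef_rot"]).as_matrix()
    print("t",round(s["clock"],2),"tcp",np.round(s["tool_pos"],4),"x",np.round(Rm[:,0],3),"y",np.round(Rm[:,1],3),"z",np.round(Rm[:,2],3),"open",round(s["opening"],3),"F",np.round(s["contact_force"],1)); return s,Rm
def go(target,zdir,down=True):
    """shift and turn fractions in tool axes for TCP target and jaw direction zdir(yaw deg of jaw axis)"""
    s,Rm=st(); a=np.radians(zdir); best=None
    for k in (0,np.pi):
        z=np.array([np.cos(a+k),np.sin(a+k),0]); y=np.array([0,0,-1.]); x=np.cross(y,z)
        v=R.from_matrix(Rm.T@np.c_[x,y,z]).as_rotvec()
        print("shift",np.round(Rm.T@(np.array(target)-s["tool_pos"]),4),"turn",np.round(v/np.pi,4))
E
python3 - <<'E'
from h import *
c=get_calibration("top");im=cv2.imread("pics/top0.png")
def rect(mask,box,z):
    m=np.zeros_like(mask);l,t,rr,b=box;m[t:b,l:rr]=mask[t:b,l:rr]
    n,lab,stt,_=cv2.connectedComponentsWithStats(m);k=1+np.argmax(stt[1:,4]);m=(lab==k).astype(np.uint8)
    cn=max(cv2.findContours(m,0,2)[0],key=cv2.contourArea)
    w=p2w(c,cn[:,0],z)[:,:2].astype(np.float32);q=cv2.minAreaRect(w*1000);print(np.round(q[0]),np.round(q[1]),round(q[2],1),np.round(cv2.boxPoints(q)).tolist())
dark=(im.max(2)<45).astype(np.uint8)
rect(dark,(115,145,195,210),.01);rect(dark,(375,130,465,205),.01)
hsv=cv2.cvtColor(im,cv2.COLOR_BGR2HSV)
am=((hsv[:,:,1]>150)&(hsv[:,:,0]<20)).astype(np.uint8)
rect(am,(155,215,190,250),.072);rect(am,(210,205,245,238),.072)
print("board corners",np.round(p2w(c,[(222,178),(348,169)],.012),3).tolist(),np.round(p2w(c,[(218,116),(345,107)],.042),3).tolist())
print("teacup",np.round(p2w(c,(289,212),.05),3), "ring",np.round(p2w(c,(277,264),.02),3))
b=[b for b in boxes_of("glass1_mid","top")]
print(b)
im2=cv2.resize(im[95:245,110:360],None,fx=3.2,fy=3.2,interpolation=cv2.INTER_CUBIC);cv2.imwrite("pics/c1.png",cv2.convertScaleAbs(im2,alpha=2))
E
```

```text
[540. 378.] [158. 106.] 86.8 [[483.0, 302.0], [588.0, 296.0], [597.0, 454.0], [491.0, 460.0]]
[ 568. -384.] [106. 158.] 30.3 [[482.0, -342.0], [562.0, -478.0], [654.0, -425.0], [574.0, -289.0]]
[381. 310.] [46. 57.] 0.0 [[359.0, 339.0], [359.0, 282.0], [404.0, 282.0], [404.0, 339.0]]
[414. 162.] [46. 49.] 0.0 [[391.0, 186.0], [391.0, 137.0], [437.0, 137.0], [437.0, 186.0]]
board corners [[0.538, 0.182, 0.012], [0.564, -0.178, 0.012]] [[0.709, 0.191, 0.042], [0.736, -0.167, 0.042]]
teacup [[ 0.438 -0.009  0.05 ]] ring [[0.294 0.025 0.02 ]]
[{'bbox': [212.0, 209.1, 237.7, 231.4], 'confidence': 0.83}]
```

View pics/c1.png

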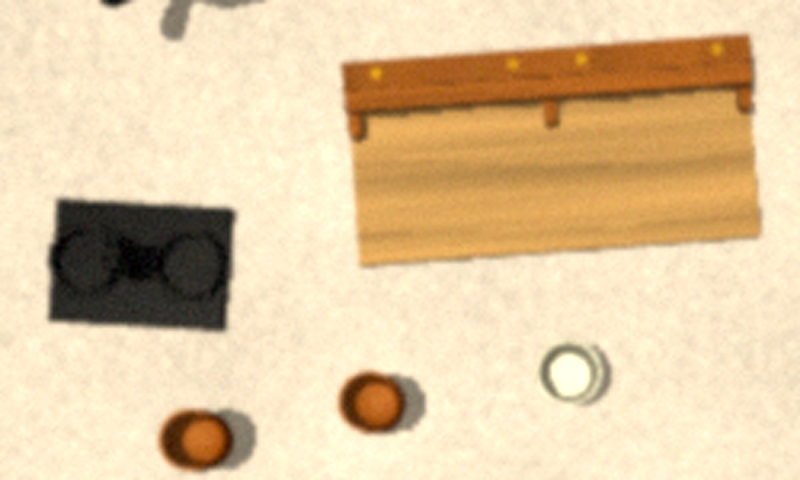

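Checks hold: the stands measure 158×106 mm against 156×110, the board yaw is about +4.2° with its origin at (0.6545, 0.008), and the teacup is at (0.438, −0.009). Candidates: black stands at (154,177) and (419,168), red look-alike at (163,305). The crop confirms the left one is a black two-socket stand. I'll go to the left stand first.

```bash
python3 -c "
from h import *
go([.530,.378,.26],86.8)"
```

```text
t 0.65 tcp [0.1381 0.6096 0.2388] x [ 0.975 -0.221  0.   ] y [ 0.  0. -1.] z [0.221 0.975 0.   ] open 1.001 F [0.1 0.4 0.5]
shift [ 0.4334 -0.0212 -0.1392] turn [-0.     -0.0531  0.    ]
shift [ 0.4334 -0.0212 -0.1392] turn [-0.      0.9469 -0.    ]
```

```bash
python3 -m handwheel '[[[0.1,-0.02,-0.03,0,-0.01,0],[0.2,-0.02,-0.06,0,-0.02,0],[0.3,-0.02,-0.1,0,-0.04,0],[0.433,-0.021,-0.139,0,-0.053,0],[0.433,-0.021,-0.139,0,-0.053,0],[0.433,-0.021,-0.139,0,-0.053,0],[0.433,-0.021,-0.139,0,-0.053,0],[0.433,-0.021,-0.139,0,-0.053,0],[0.433,-0.021,-0.139,0,-0.053,0],[0.433,-0.021,-0.139,0,-0.053,0],[0.433,-0.021,-0.139,0,-0.053,0],[0.433,-0.021,-0.139,0,-0.053,0]]]' 1 40
python3 - <<'E'
from h import *
st();c=get_calibration("wrist");im=snapshot("wrist");cv2.imwrite("pics/w1.png",cv2.convertScaleAbs(im[:,:,::-1],alpha=1.8))
print(c["fx"],c["cx"],c["cy"],np.round(c["T"],3).tolist())
for t in ("stand1_handle","glass1_mid"):
  for n in ("wrist",): print(t,[(np.round(b["bbox"]).astype(int).tolist(),round(b["confidence"],2)) for b in boxes_of(t,n)])
t=snapshot("top");cv2.imwrite("pics/top1.png",t[:,:,::-1]);print(boxes_of("glass1_mid","top"))
h=cv2.cvtColor(t,cv2.COLOR_RGB2HSV);n,l,s,ce=cv2.connectedComponentsWithStats(((h[:,:,1]>150)&(h[:,:,0]>2)&(h[:,:,0]<20)&(h[:,:,2]>60)).astype(np.uint8));print([(a[4],np.round(b).tolist()) for a,b in zip(s,ce) if a[4]>100])
E
```

```text
clock: 1.65
tool_pos: [0.5392, 0.3697, 0.2594]
eef_rot: [0.708, -0.022, 0.027, -0.705]
contact_force: [0.8, -1.3, -1.0]
opening: 0.997
t 1.65 tcp [0.5392 0.3697 0.2594] x [ 0.998 -0.07   0.007] y [ 0.007 -0.005 -1.   ] z [ 0.07   0.998 -0.005] open 0.997 F [ 0.8 -1.3 -1. ]
307.3944887849943 280.04224888927354 210.93006942723153 [[0.07, 0.959, 0.274, 0.47], [0.998, -0.066, -0.023, 0.375], [-0.004, 0.275, -0.961, 0.406], [0.0, 0.0, 0.0, 1.0]]
stand1_handle [([224, 133, 352, 222], 0.91)]
glass1_mid [([44, 55, 124, 111], 0.66)]
[{'bbox': [213.3, 208.8, 238.7, 230.4], 'confidence': 0.74}]
[(np.int32(198982), [268.0, 234.0]), (np.int32(22075), [329.0, 26.0]), (np.int32(470), [9.0, 113.0]), (np.int32(7343), [517.0, 161.0]), (np.int32(2744), [281.0, 123.0]), (np.int32(263), [84.0, 119.0]), (np.int32(171), [302.0, 140.0]), (np.int32(122), [336.0, 144.0]), (np.int32(153), [237.0, 147.0]), (np.int32(1387), [19.0, 173.0]), (np.int32(134), [254.0, 160.0]), (np.int32(143), [293.0, 165.0]), (np.int32(220), [227.0, 220.0]), (np.int32(212), [172.0, 232.0])]
```

View pics/w1.png

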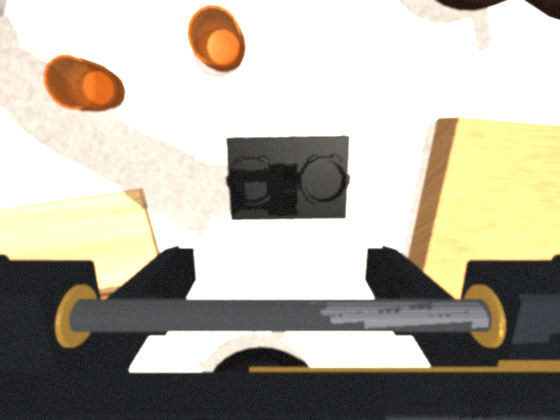

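The wrist view shows the black stand at (288,178), with plate corners (228,138), (348,136), (346,218) and (232,219). Both glasses are upper left and the gripper is at the bottom.

```bash
cat >> h.py <<'E'
def stand(cam,box,im=None,thr=45,z=.01):
    c=get_calibration(cam)
    if im is None: im=snapshot(cam)
    m=np.zeros(im.shape[:2],np.uint8);l,t,rr,b=box;m[t:b,l:rr]=(im.max(2)<thr)[t:b,l:rr]
    n,lab,s,_=cv2.connectedComponentsWithStats(m);m=(lab==1+np.argmax(s[1:,4])).astype(np.uint8)
    m=cv2.morphologyEx(m,cv2.MORPH_OPEN,np.ones((5,5),np.uint8))
    cn=max(cv2.findContours(m,0,2)[0],key=cv2.contourArea)
    P=np.float32(p2w(c,cn[:,0],z)[:,:2]*1000);q=cv2.minAreaRect(P);B=cv2.boxPoints(q)
    e=max((B[1]-B[0],B[2]-B[1]),key=np.linalg.norm);y=np.degrees(np.arctan2(e[1],e[0]))%180
    print("stand centre",np.round(q[0],1),"size",np.round(q[1],1),"long axis deg",round(y,1));return q[0],y
E
python3 - <<'E'
from h import *
(x,y),a=stand("wrist",(200,110,380,238),thr=55)
go([x/1000,y/1000,.10],a)
go([x/1000,y/1000,.058],a)
E
```

```text
stand centre [540.2 377.4] size [157.1 104.3] long axis deg 87.0
t 1.95 tcp [0.5278 0.3801 0.2598] x [ 0.999 -0.053 -0.001] y [-0.001  0.001 -1.   ] z [0.053 0.999 0.001] open 1.002 F [-0.7  0.1 -0.2]
shift [ 0.0127  0.1598 -0.0021] turn [-0.0003  0.0001 -0.0004]
shift [ 0.0127  0.1598 -0.0021] turn [-6.000e-04 -9.999e-01  5.000e-04]
t 1.95 tcp [0.5278 0.3801 0.2598] x [ 0.999 -0.053 -0.001] y [-0.001  0.001 -1.   ] z [0.053 0.999 0.001] open 1.002 F [-0.7  0.1 -0.2]
shift [ 0.0128  0.2018 -0.0022] turn [-0.0003  0.0001 -0.0004]
shift [ 0.0128  0.2018 -0.0022] turn [-6.000e-04 -9.999e-01  5.000e-04]
```

```bash
python3 -m handwheel '[[[0.006,0.03,-0.001,0,0,0],[0.012,0.06,-0.002,0,0,0],[0.012,0.09,-0.002,0,0,0],[0.012,0.12,-0.002,0,0,0],[0.012,0.145,-0.002,0,0,0],[0.012,0.165,-0.002,0,0,0],[0.012,0.18,-0.002,0,0,0],[0.012,0.19,-0.002,0,0,0],[0.012,0.198,-0.002,0,0,0],[0.012,0.2,-0.002,0,0,0],[0.012,0.2,-0.002,0,0,0],[0.012,0.2,-0.002,0,0,0]]]' 1 40
python3 -m handwheel '[[[0,0,0,0,0,0],[0,0,0,0,0,0],[0,0,0,0,0,0],[0,0,0,0,0,0],[0,0,0,0,0,0],[0,0,0,0,0,0],[0,0,0,0,0,0],[0,0,0,0,0,0],[0,0,0,0,0,0],[0,0,0,0,0,0]]]' -1 45
python3 -m handwheel '[[[0,-0.005,0,0,0,0],[0,-0.015,0,0,0,0],[0,-0.025,0,0,0,0],[0,-0.035,0,0,0,0],[0,-0.045,0,0,0,0],[0,-0.055,0,0,0,0],[0,-0.06,0,0,0,0],[0,-0.06,0,0,0,0],[0,-0.06,0,0,0,0]]]'
python3 -c "
from h import *
a=np.radians(4.2);X=np.array([np.cos(a),np.sin(a)]);Y=np.array([-X[1],X[0]]);O=np.array([.6545,.008])
t=O-.075*X+.087*Y;print(t);go([*t,.118],94.2)
cv2.imwrite('pics/w2.png',cv2.convertScaleAbs(snapshot('wrist')[:,:,::-1],alpha=1.8))"
```

```text
clock: 2.95
tool_pos: [0.5419, 0.3763, 0.0606]
eef_rot: [-0.706, 0.019, -0.02, 0.707]
contact_force: [0.3, -0.6, -0.4]
opening: 1.001
clock: 3.78
tool_pos: [0.5415, 0.3757, 0.0597]
eef_rot: [-0.707, 0.02, -0.02, 0.707]
contact_force: [-0.5, 0.2, -0.6]
opening: 0.268
clock: 4.53
tool_pos: [0.5416, 0.3756, 0.12]
eef_rot: [-0.707, 0.02, -0.02, 0.707]
contact_force: [-1.0, -0.3, -5.7]
opening: 0.131
[0.57332969 0.08927349]
t 4.53 tcp [0.5416 0.3756 0.12  ] x [ 0.998 -0.056  0.   ] y [ 0.  0. -1.] z [0.056 0.998 0.   ] open 0.131 F [-1.  -0.3 -5.7]
shift [ 0.0478  0.002  -0.2841] turn [-0.0001 -0.0413  0.0001]
shift [ 0.0478  0.002  -0.2841] turn [-2.000e-04  9.587e-01 -1.000e-04]
```

View pics/w2.png

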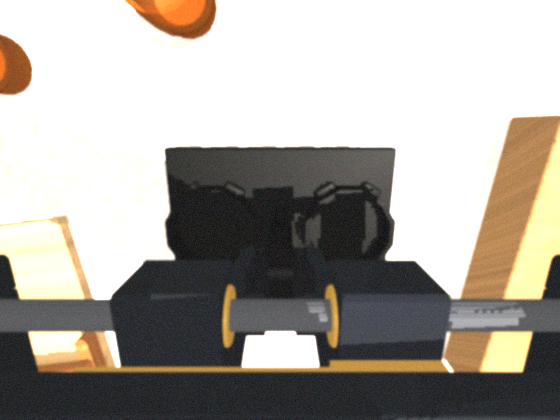

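Gripped: opening 11.5 mm, load 5.7 N. The fingers closed fully only as the lift began, so I'll find the foot height by contact.

```bash
python3 -m handwheel '[[[0,0,-0.01,0,0,0],[0.005,0,-0.03,0,-0.004,0],[0.01,0,-0.06,0,-0.01,0],[0.015,0,-0.09,0,-0.015,0],[0.02,0,-0.12,0,-0.02,0],[0.025,0,-0.15,0,-0.025,0],[0.03,0,-0.18,0,-0.03,0],[0.035,0,-0.21,0,-0.035,0],[0.04,0,-0.24,0,-0.04,0],[0.044,0,-0.265,0,-0.041,0],[0.047,0,-0.28,0,-0.041,0],[0.048,0,-0.284,0,-0.041,0]]]'
python3 -m handwheel '[[[0,0.005,0,0,0,0],[0,0.01,0,0,0,0],[0,0.015,0,0,0,0],[0,0.02,0,0,0,0],[0,0.02,0,0,0,0],[0,0.02,0,0,0,0],[0,0.02,0,0,0,0]]]'
python3 - <<'E'
from h import *
st();c=get_calibration("wrist");im=snapshot("wrist");cv2.imwrite("pics/w3.png",cv2.convertScaleAbs(im[:,:,::-1],alpha=1.5))
im=snapshot("scene");cv2.imwrite("pics/s3.png",cv2.resize(cv2.convertScaleAbs(im[200:400,100:460,::-1],alpha=2),None,fx=2.2,fy=2.2))
E
```

```text
clock: 5.58
tool_pos: [0.5731, 0.0829, 0.119]
eef_rot: [0.708, 0.023, -0.024, -0.705]
contact_force: [-0.1, 0.1, -6.0]
opening: 0.134
clock: 6.17
tool_pos: [0.5735, 0.0901, 0.0996]
eef_rot: [-0.707, -0.026, 0.026, 0.707]
contact_force: [-0.5, -0.4, -4.6]
opening: 0.13
t 6.17 tcp [0.5735 0.0901 0.0996] x [0.997 0.073 0.   ] y [-0.  0. -1.] z [-0.073  0.997  0.   ] open 0.13 F [-0.5 -0.4 -4.6]
```

View pics/w3.png

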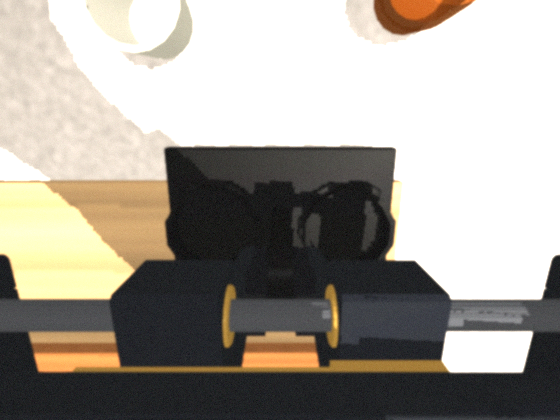

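View pics/s3.png

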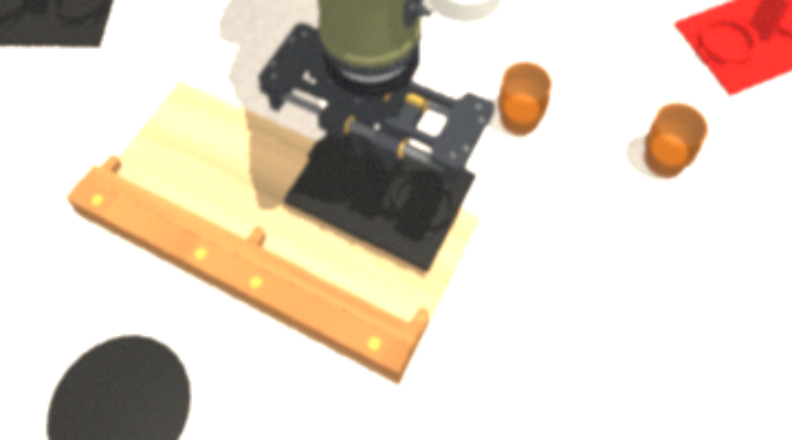

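The wrist view shows the stand held square, with its rear edge from (166,148) to (394,148). The scene view shows it above the front of the left bay, near (380,190).

```bash
python3 - <<'E'
from h import *
s,Rm=st();c=get_calibration("wrist")
d=156*c["fx"]/228/1000
for u in (166,280,394):
    p=c["T"]@[ (u-c["cx"])/c["fx"]*d,(148-c["cy"])/c["fy"]*d,d,1]
    print(np.round(p[:3],4),"tool",np.round(Rm.T@(p[:3]-s["tool_pos"]),4))
E
```

```text
t 6.27 tcp [0.5737 0.0898 0.0999] x [0.997 0.073 0.001] y [ 0.001  0.    -1.   ] z [-0.073  0.997  0.   ] open 0.131 F [-0.3  0.1 -5.2]
[0.5264 0.0077 0.0329] tool [-0.0531  0.0669 -0.0784]
[0.5207 0.0855 0.033 ] tool [-0.0532  0.0669 -0.0004]
[0.515  0.1633 0.0331] tool [-0.0532  0.0668  0.0776]
```

The grip is high on the bar (tips about 77 mm above the underside), so I'll set the stand down on the board and regrip lower before sliding.

```bash
python3 -m handwheel '[[[0,0.003,0,0,0,0],[0,0.006,0,0,0,0],[0,0.008,0,0,0,0],[0,0.009,0,0,0,0],[0,0.009,0,0,0,0],[0,0.009,0,0,0,0]]]'
python3 -m handwheel '[[[0,0.001,0,0,0,0],[0,0.002,0,0,0,0],[0,0.003,0,0,0,0],[0,0.003,0,0,0,0],[0,0.003,0,0,0,0]]]'
```

```text
clock: 6.77
tool_pos: [0.5734, 0.0895, 0.0906]
eef_rot: [-0.707, -0.026, 0.026, 0.707]
contact_force: [-0.1, 0.7, -5.7]
opening: 0.133
clock: 7.18
tool_pos: [0.5734, 0.0894, 0.0877]
eef_rot: [-0.707, -0.026, 0.026, 0.707]
contact_force: [0.1, -0.2, -4.3]
opening: 0.131
```

```bash
python3 -m handwheel '[[[0,0.001,0,0,0,0],[0,0.002,0,0,0,0],[0,0.003,0,0,0,0],[0,0.003,0,0,0,0],[0,0.003,0,0,0,0]]]'
python3 -m handwheel '[[[0,0.001,0,0,0,0],[0,0.002,0,0,0,0],[0,0.003,0,0,0,0],[0,0.003,0,0,0,0],[0,0.003,0,0,0,0]]]'
```

```text
clock: 7.6
tool_pos: [0.5734, 0.0894, 0.0846]
eef_rot: [-0.707, -0.026, 0.026, 0.707]
contact_force: [1.0, -0.5, -4.6]
opening: 0.13
clock: 8.02
tool_pos: [0.5738, 0.0895, 0.0832]
eef_rot: [0.707, 0.026, -0.025, -0.707]
contact_force: [-2.2, -0.4, 8.5]
opening: 0.134
```

```bash
python3 -m handwheel '[[[0,0,0,0,0,0],[0,0,0,0,0,0],[0,0,0,0,0,0],[0,0,0,0,0,0],[0.001,0.004,0,0,0,0],[0.001,0.008,0,0,0,0],[0.001,0.012,0,0,0,0],[0.001,0.012,0,0,0,0],[0.001,0.012,0,0,0,0]]]' -0.3 45
python3 -m handwheel '[[[0,0,0,0,0,0],[0,0,0,0,0,0],[0,0,0,0,0,0],[0,0,0,0,0,0],[0,0,0,0,0,0],[0,0,0,0,0,0],[0,0,0,0,0,0],[0,0,0,0,0,0],[0,0,0,0,0,0],[0,0,0,0,0,0]]]' -1 45
python3 - <<'E'
from h import *
s,Rm=st();c=get_calibration("wrist");im=snapshot("wrist");cv2.imwrite("pics/w4.png",cv2.convertScaleAbs(im[:,:,::-1],alpha=1.5))
m=(im[100:240].max(2)<55).astype(np.uint8)
for row in (20,50,60,70,80): 
    w=np.where(m[row])[0];print(row+100,w[:1],w[-1:],len(w))
w=np.where(m[:,280])[0];print("col280 top",w[:1]+100)
E
```

```text
clock: 8.77
tool_pos: [0.5741, 0.0895, 0.0691]
eef_rot: [0.707, 0.025, -0.026, -0.707]
contact_force: [0.2, -0.4, 0.3]
opening: 0.342
clock: 9.6
tool_pos: [0.5746, 0.0896, 0.0698]
eef_rot: [-0.707, -0.026, 0.026, 0.707]
contact_force: [-0.4, -0.6, 1.7]
opening: 0.131
t 9.6 tcp [0.5746 0.0896 0.0698] x [0.997 0.073 0.   ] y [ 0.  0. -1.] z [-0.073  0.997  0.   ] open 0.131 F [-0.4 -0.6  1.7]
120 [] [] 0
150 [157] [400] 243
160 [158] [389] 212
170 [159] [398] 215
180 [160] [398] 230
col280 top [148]
```

```bash
python3 -m handwheel '[[[0.004,-0.001,0,0,0,0],[0.009,-0.001,0,0,0,0],[0.014,-0.001,0,0,0,0],[0.019,-0.001,0,0,0,0],[0.024,-0.001,0,0,0,0],[0.028,-0.001,0,0,0,0],[0.03,-0.001,0,0,0,0],[0.03,-0.001,0,0,0,0]]]'
python3 -m handwheel '[[[0.004,0,0,0,0,0],[0.008,0,0,0,0,0],[0.012,0,0,0,0,0],[0.016,0,0,0,0,0],[0.02,0,0,0,0,0],[0.023,0,0,0,0,0],[0.025,0,0,0,0,0],[0.025,0,0,0,0,0]]]'
```

```text
clock: 10.32
tool_pos: [0.6051, 0.0917, 0.0706]
eef_rot: [-0.707, -0.026, 0.025, 0.707]
contact_force: [-0.1, -0.0, -5.4]
opening: 0.135
clock: 10.98
tool_pos: [0.6299, 0.0935, 0.0707]
eef_rot: [-0.707, -0.026, 0.025, 0.707]
contact_force: [0.3, 0.1, -6.3]
opening: 0.132
```

```bash
python3 -m handwheel '[[[0.002,0,0,0,0,0],[0.004,0,0,0,0,0],[0.005,0,0,0,0,0],[0.006,0,0,0,0,0],[0.006,0,0,0,0,0],[0.006,0,0,0,0,0]]]'
python3 -m handwheel '[[[0.001,0.0005,0,0,0,0],[0.002,0.001,0,0,0,0],[0.003,0.001,0,0,0,0],[0.003,0.001,0,0,0,0],[0.003,0.001,0,0,0,0]]]'
```

```text
clock: 11.48
tool_pos: [0.6353, 0.094, 0.0707]
eef_rot: [-0.707, -0.026, 0.026, 0.707]
contact_force: [-0.1, 0.2, -4.8]
opening: 0.132
clock: 11.9
tool_pos: [0.6369, 0.094, 0.07]
eef_rot: [0.707, 0.025, -0.027, -0.706]
contact_force: [-4.6, -1.2, 2.0]
opening: 0.135
```

```bash
python3 -m handwheel '[[[0.001,0,0,0,0,0],[0.002,0,0,0,0,0],[0.003,0,0,0,0,0],[0.003,0,0,0,0,0],[0.003,0,0,0,0,0]]]'
```

```text
clock: 12.32
tool_pos: [0.6416, 0.0945, 0.0699]
eef_rot: [-0.707, -0.026, 0.025, 0.707]
contact_force: [-1.4, -0.4, -2.0]
opening: 0.134
```

```bash
python3 -m handwheel '[[[0.001,0,0,0,0,0],[0.002,0,0,0,0,0],[0.003,0,0,0,0,0],[0.003,0,0,0,0,0],[0.003,0,0,0,0,0]]]'
python3 -m handwheel '[[[0.001,0,0,0,0,0],[0.002,0,0,0,0,0],[0.002,0,0,0,0,0],[0.002,0,0,0,0,0]]]'
```

```text
clock: 12.73
tool_pos: [0.6419, 0.0945, 0.07]
eef_rot: [0.707, 0.024, -0.027, -0.706]
contact_force: [-7.9, -0.4, 6.2]
opening: 0.13
clock: 13.07
tool_pos: [0.6428, 0.0946, 0.0701]
eef_rot: [0.707, 0.023, -0.028, -0.706]
contact_force: [-11.0, -0.7, 9.2]
opening: 0.138
```

```bash
python3 -m handwheel '[[[0.001,0,0,0,0,0],[0.002,0,0,0,0,0],[0.003,0,0,0,0,0],[0.003,0,0,0,0,0]]]'
python3 -m handwheel '[[[-0.007,0,0,0,0,0],[-0.007,0,0,0,0,0],[-0.007,0,0,0,0,0],[-0.007,0,0,0,0,0]]]' 
python3 -m handwheel '[[[0,0,0,0,0,0],[0,0,0,0,0,0],[0,0,0,0,0,0],[0,0,0,0,0,0],[0,-0.01,0,0,0,0],[0,-0.03,0,0,0,0],[0,-0.06,0,0,0,0],[0,-0.09,0,0,0,0],[0,-0.12,0,0,0,0],[0,-0.14,0,0,0,0],[0,-0.15,0,0,0,0],[0,-0.15,0,0,0,0]]]' 0.2 45
python3 - <<'E'
from h import *
st();c=get_calibration("wrist");im=snapshot("wrist");cv2.imwrite("pics/w5.png",cv2.convertScaleAbs(im[:,:,::-1],alpha=1.3))
E
```

```text
clock: 13.4
tool_pos: [0.643, 0.0946, 0.0703]
eef_rot: [0.708, 0.022, -0.03, -0.706]
contact_force: [-17.4, -1.9, 15.6]
opening: 0.131
clock: 13.73
tool_pos: [0.6409, 0.0945, 0.07]
eef_rot: [0.707, 0.025, -0.027, -0.706]
contact_force: [-6.9, -0.4, 4.6]
opening: 0.133
clock: 14.73
tool_pos: [0.644, 0.0948, 0.2228]
eef_rot: [-0.706, -0.027, 0.023, 0.707]
contact_force: [-0.2, 0.2, -0.6]
opening: 0.6
t 14.73 tcp [0.644  0.0948 0.2228] x [0.997 0.072 0.006] y [ 0.006  0.001 -1.   ] z [-0.072  0.997  0.001] open 0.6 F [-0.2  0.2 -0.6]
```

View pics/w5.png

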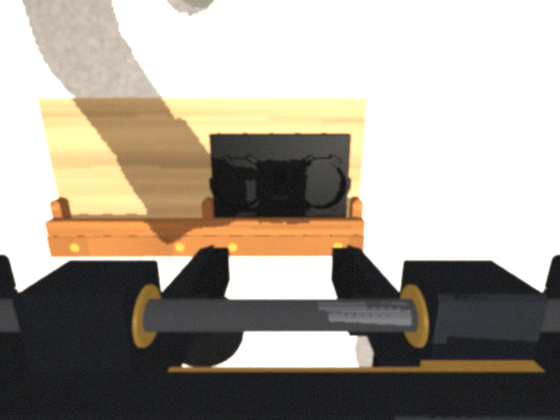

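The stand sits in the left bay under the lip: its rear edge is at row 134 (columns 210–350) and the board front edge at row 99. I'll check the depth numerically and plan the move to the right stand.

```bash
python3 - <<'E'
from h import *
c=get_calibration("wrist");im=snapshot("wrist");g=im.astype(int)
for u in (255,320):
    col=g[80:160,u].max(1);d=np.gradient(cv2.GaussianBlur(col.astype(np.float32),(1,5),0).ravel());
    print(u,"front",80+np.argmin(d[5:38])+5,"rear",80+np.argmin(d[42:])+42, col[::4])
    a=p2w(c,(u,80+np.argmin(d[5:38])+5),.012)[0];
    for z in (.012,.022): print(z,np.round(p2w(c,(u,80+np.argmin(d[42:])+42),z)[0]-a,4))
t=snapshot("top")
(x,y),a=stand("top",(375,130,465,205),t)
go([x/1000-.01,y/1000,.26],a)
E
```

```text
255 front 99 rear 135 [243 245 244 243 247 237 236 234 228 228 232 227 231 236  98  47  49  49
  47  46]
0.012 [ 0.0381  0.0019 -0.    ]
0.022 [0.0377 0.0027 0.01  ]
320 front 117 rear 135 [243 244 247 245 243 237 240 235 232 231 221 227 231 233  96  65  65  61
  66  60]
0.012 [0.0193 0.0021 0.    ]
0.022 [0.019  0.0008 0.01  ]
stand centre [ 568.1 -383.2] size [104.6 157.1] long axis deg 120.4
t 14.88 tcp [0.6414 0.094  0.2183] x [ 0.997  0.073 -0.002] y [-0.002 -0.001 -1.   ] z [-0.073  0.997 -0.001] open 0.599 F [ 0.2  0.8 -0.6]
shift [-0.1179 -0.0412 -0.4699] turn [-0.     -0.1458 -0.0008]
shift [-0.1179 -0.0412 -0.4699] turn [ 0.0011  0.8542 -0.    ]
```

```bash
python3 -m handwheel '[[[-0.005,-0.01,-0.02,0,0,0],[-0.015,-0.03,-0.055,0,-0.02,0],[-0.025,-0.04,-0.095,0,-0.04,0],[-0.035,-0.041,-0.135,0,-0.06,0],[-0.045,-0.041,-0.175,0,-0.08,0],[-0.055,-0.041,-0.215,0,-0.1,0],[-0.065,-0.041,-0.255,0,-0.12,0],[-0.075,-0.041,-0.295,0,-0.14,0],[-0.085,-0.041,-0.335,0,-0.146,0],[-0.095,-0.041,-0.375,0,-0.146,0],[-0.105,-0.041,-0.41,0,-0.146,0],[-0.113,-0.041,-0.44,0,-0.146,0]]]' 0.2
python3 -m handwheel '[[[-0.003,0,-0.02,0,0,0],[-0.004,0,-0.028,0,0,0],[-0.004,0,-0.028,0,0,0],[-0.004,0,-0.028,0,0,0]]]'
python3 - <<'E'
from h import *
im=snapshot("wrist");cv2.imwrite("pics/w6.png",cv2.convertScaleAbs(im[:,:,::-1],alpha=1.3))
print([(np.round(b["bbox"]).astype(int).tolist(),round(b["confidence"],2)) for b in boxes_of("stand1_handle","wrist")])
(x,y),a=stand("wrist",(190,100,385,240),im,thr=55)
go([x/1000,y/1000,.058],a)
E
```

```text
clock: 15.88
tool_pos: [0.559, -0.356, 0.2582]
eef_rot: [-0.682, -0.183, 0.186, 0.683]
contact_force: [1.0, -0.3, -0.8]
opening: 0.599
clock: 16.22
tool_pos: [0.5725, -0.3766, 0.2593]
eef_rot: [-0.681, -0.186, 0.186, 0.683]
contact_force: [-0.2, 0.4, 0.4]
opening: 0.595
[([344, 248, 429, 370], 0.5)]
stand centre [ 568.4 -384.3] size [104.2 154.1] long axis deg 120.6
t 16.32 tcp [ 0.5728 -0.3758  0.2603] x [0.86  0.51  0.001] y [-0.001  0.002 -1.   ] z [-0.51   0.86   0.002] open 0.602 F [ 0.9 -0.2 -1. ]
shift [-0.0082  0.2022 -0.0055] turn [-0.0007  0.0001  0.0002]
shift [-0.0082  0.2022 -0.0055] turn [ 3.000e-04 -9.999e-01  1.100e-03]
```

```bash
python3 -m handwheel '[[[-0.003,0.03,-0.003,0,0,0],[-0.006,0.06,-0.006,0,0,0],[-0.007,0.09,-0.006,0,0,0],[-0.007,0.12,-0.006,0,0,0],[-0.007,0.145,-0.006,0,0,0],[-0.007,0.165,-0.006,0,0,0],[-0.007,0.18,-0.006,0,0,0],[-0.007,0.19,-0.006,0,0,0],[-0.007,0.199,-0.006,0,0,0],[-0.007,0.202,-0.006,0,0,0],[-0.007,0.202,-0.006,0,0,0],[-0.007,0.202,-0.006,0,0,0]]]' 0.2 45
python3 -m handwheel '[[[0,0,0,0,0,0],[0,0,0,0,0,0],[0,0,0,0,0,0],[0,0,0,0,0,0],[0,0,0,0,0,0],[0,0,0,0,0,0],[0,0,0,0,0,0],[0,0,0,0,0,0],[0,0,0,0,0,0],[0,0,0,0,0,0],[0,0,0,0,0,0],[0,0,0,0,0,0]]]' -1 45
python3 -m handwheel '[[[0,-0.005,0,0,0,0],[0,-0.015,0,0,0,0],[0,-0.025,0,0,0,0],[0,-0.035,0,0,0,0],[0,-0.045,0,0,0,0],[0,-0.05,0,0,0,0],[0,-0.05,0,0,0,0],[0,-0.05,0,0,0,0]]]'
python3 - <<'E'
from h import *
a=np.radians(4.2);X=np.array([np.cos(a),np.sin(a)]);Y=np.array([-X[1],X[0]])
h1=np.array([.6425,.0946]);t=h1-.068*X-.174*Y;print(t);s,Rm=go([*t,.108],94.2) or st()
im=snapshot('wrist');c=get_calibration("wrist");cv2.imwrite('pics/w7.png',cv2.convertScaleAbs(im[:,:,::-1],alpha=1.5))
m=im[100:240].max(2)<55
for k in (55,60,70): w=np.where(m[k])[0];print(k+100,w[:1],w[-1:],len(w))
print([int(np.where(m[:,u])[0][0]+100) for u in (190,240,280,330,370)])
E
```

```text
clock: 17.32
tool_pos: [0.5699, -0.3876, 0.0596]
eef_rot: [0.683, 0.186, -0.185, -0.682]
contact_force: [-0.2, -0.7, 0.1]
opening: 0.601
clock: 18.32
tool_pos: [0.5674, -0.3841, 0.0587]
eef_rot: [-0.68, -0.185, 0.187, 0.684]
contact_force: [-5.0, 6.8, 6.7]
opening: 0.131
clock: 18.98
tool_pos: [0.5694, -0.3876, 0.1091]
eef_rot: [0.683, 0.186, -0.185, -0.682]
contact_force: [-1.3, -0.0, -6.3]
opening: 0.132
[ 0.58742606 -0.08391292]
t 18.98 tcp [ 0.5694 -0.3876  0.1091] x [0.862 0.506 0.   ] y [ 0.001 -0.    -1.   ] z [-0.506  0.862 -0.001] open 0.132 F [-1.3 -0.  -6.3]
shift [0.1694 0.001  0.2528] turn [0.0002 0.1457 0.0002]
shift [0.1694 0.001  0.2528] turn [ 2.000e-04 -8.543e-01 -2.000e-04]
t 18.98 tcp [ 0.5694 -0.3876  0.1091] x [0.862 0.506 0.   ] y [ 0.001 -0.    -1.   ] z [-0.506  0.862 -0.001] open 0.132 F [-1.3 -0.  -6.3]
155 [158] [400] 212
160 [158] [396] 222
170 [159] [398] 228
[151, 151, 151, 151, 151]
```

View pics/w7.png

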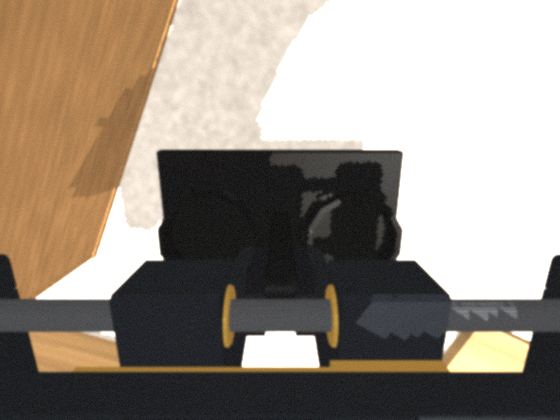

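Gripped square (opening 11.6 mm, load 6.3 N). I'll carry it in front of the right bay.

```bash
python3 -m handwheel '[[[0.002,0,0.005,0,0.01,0],[0.008,0,0.015,0,0.03,0],[0.02,0,0.035,0,0.05,0],[0.035,0,0.055,0,0.07,0],[0.05,0,0.08,0,0.09,0],[0.065,0,0.105,0,0.11,0],[0.085,0,0.13,0,0.125,0],[0.105,0,0.155,0,0.14,0],[0.12,0,0.18,0,0.146,0],[0.14,0,0.205,0,0.146,0],[0.155,0,0.23,0,0.146,0],[0.166,0,0.248,0,0.146,0]]]'
python3 -m handwheel '[[[0.0028,0.005,0.004,0,0,0],[0.0028,0.01,0.004,0,0,0],[0.0028,0.015,0.004,0,0,0],[0.0028,0.02,0.004,0,0,0],[0.0028,0.025,0.004,0,0,0],[0.0028,0.03,0.004,0,0,0],[0.0028,0.032,0.004,0,0,0],[0.0028,0.032,0.004,0,0,0]]]'
python3 - <<'E'
from h import *
a=np.radians(4.2);X=np.array([np.cos(a),np.sin(a)]);Y=np.array([-X[1],X[0]])
h1=np.array([.6425,.0946]);t=h1-.068*X-.174*Y;go([*t,.076],94.2)
E
```

```text
clock: 20.03
tool_pos: [0.5869, -0.085, 0.1084]
eef_rot: [-0.706, -0.027, 0.027, 0.708]
contact_force: [-0.1, 0.6, -6.5]
opening: 0.13
clock: 20.7
tool_pos: [0.5887, -0.0859, 0.0759]
eef_rot: [-0.707, -0.025, 0.026, 0.707]
contact_force: [0.4, 0.1, -6.0]
opening: 0.134
t 20.7 tcp [ 0.5887 -0.0859  0.0759] x [ 0.997  0.072 -0.001] y [-0.001  0.    -1.   ] z [-0.072  0.997  0.   ] open 0.134 F [ 0.4  0.1 -6. ]
shift [-0.0011 -0.0001  0.0021] turn [-0.     -0.0005 -0.0004]
shift [-0.0011 -0.0001  0.0021] turn [ 7.000e-04  9.995e-01 -1.000e-04]
```

```bash
python3 -m handwheel '[[[0,0.001,0.002,0,0,0],[0,0.002,0.002,0,0,0],[0,0.003,0.002,0,0,0],[0,0.004,0.002,0,0,0],[0,0.005,0.002,0,0,0],[0,0.0055,0.002,0,0,0],[0,0.0055,0.002,0,0,0]]]'
python3 -m handwheel '[[[0.004,0,0,0,0,0],[0.009,0,0,0,0,0],[0.014,0,0,0,0,0],[0.019,0,0,0,0,0],[0.023,0,0,0,0,0],[0.025,0,0,0,0,0],[0.025,0,0,0,0,0]]]'
python3 -m handwheel '[[[0.004,0,0,0,0,0],[0.009,0,0,0,0,0],[0.014,0,0,0,0,0],[0.019,0,0,0,0,0],[0.023,0,0,0,0,0],[0.025,0,0,0,0,0],[0.025,0,0,0,0,0]]]'
```

```text
clock: 21.28
tool_pos: [0.589, -0.0834, 0.0711]
eef_rot: [-0.707, -0.026, 0.026, 0.707]
contact_force: [0.4, -0.4, -6.8]
opening: 0.133
clock: 21.87
tool_pos: [0.6148, -0.0813, 0.0712]
eef_rot: [-0.707, -0.026, 0.025, 0.707]
contact_force: [-0.4, -0.4, -6.5]
opening: 0.129
clock: 22.45
tool_pos: [0.6397, -0.0795, 0.0712]
eef_rot: [-0.707, -0.026, 0.025, 0.707]
contact_force: [0.6, 0.2, -6.5]
opening: 0.127
```

```bash
python3 -m handwheel '[[[0.002,0.0005,0,0,0,0],[0.004,0.001,0,0,0,0],[0.006,0.001,0,0,0,0],[0.008,0.001,0,0,0,0],[0.009,0.001,0,0,0,0],[0.009,0.001,0,0,0,0]]]'
python3 -m handwheel '[[[0.001,0,0,0,0,0],[0.002,0,0,0,0,0],[0.003,0,0,0,0,0],[0.004,0,0,0,0,0],[0.004,0,0,0,0,0],[0.004,0,0,0,0,0]]]'
python3 -m handwheel '[[[0.001,0,0,0,0,0],[0.002,0,0,0,0,0],[0.003,0,0,0,0,0],[0.003,0,0,0,0,0],[0.003,0,0,0,0,0]]]'
```

```text
clock: 22.95
tool_pos: [0.6466, -0.0793, 0.0708]
eef_rot: [0.707, 0.025, -0.027, -0.706]
contact_force: [-0.0, 0.2, -4.1]
opening: 0.131
clock: 23.45
tool_pos: [0.6479, -0.0792, 0.0709]
eef_rot: [0.707, 0.023, -0.029, -0.706]
contact_force: [-12.5, -0.3, 10.4]
opening: 0.132
clock: 23.87
tool_pos: [0.6537, -0.0788, 0.0707]
eef_rot: [0.707, 0.025, -0.026, -0.707]
contact_force: [-8.4, -0.7, 8.1]
opening: 0.128
```

```bash
python3 -m handwheel '[[[0.001,0,0,0,0,0],[0.002,0,0,0,0,0],[0.003,0,0,0,0,0],[0.003,0,0,0,0,0],[0.003,0,0,0,0,0]]]'
python3 -m handwheel '[[[0.001,0,0,0,0,0],[0.002,0,0,0,0,0],[0.002,0,0,0,0,0],[0.002,0,0,0,0,0]]]'
```

```text
clock: 24.28
tool_pos: [0.6538, -0.0787, 0.0708]
eef_rot: [0.707, 0.022, -0.029, -0.706]
contact_force: [-13.1, -0.6, 12.4]
opening: 0.135
clock: 24.62
tool_pos: [0.654, -0.0788, 0.0709]
eef_rot: [0.707, 0.021, -0.03, -0.706]
contact_force: [-18.1, -0.3, 15.7]
opening: 0.13
```

Firm stop at x = 0.654 against an expected 0.655. Releasing, then checking both stands.

```bash
python3 -m handwheel '[[[-0.005,0,0,0,0,0],[-0.005,0,0,0,0,0],[-0.005,0,0,0,0,0],[-0.005,0,0,0,0,0]]]' 
python3 -m handwheel '[[[0,0,0,0,0,0],[0,0,0,0,0,0],[0,0,0,0,0,0],[0,0,0,0,0,0],[0,-0.01,0,0,0,0],[0,-0.03,0,0,0,0],[0,-0.06,0,0,0,0],[-0.03,-0.09,0.03,0,0,0],[-0.06,-0.12,0.06,0,0,0],[-0.08,-0.15,0.08,0,0,0],[-0.08,-0.15,0.085,0,0,0],[-0.08,-0.15,0.085,0,0,0]]]' 0.2 45
python3 -m handwheel '[[[0,0,0,0,0,0],[0,0,0,0,0,0],[0,0,0,0,0,0]]]'
python3 - <<'E'
from h import *
st();c=get_calibration("wrist");im=snapshot("wrist");cv2.imwrite("pics/w8.png",cv2.convertScaleAbs(im[:,:,::-1],alpha=1.3))
for n in("top","scene"): cv2.imwrite(f"pics/{n}8.png",snapshot(n)[:,:,::-1])
E
```

```text
clock: 24.95
tool_pos: [0.6534, -0.0787, 0.0707]
eef_rot: [0.707, 0.024, -0.027, -0.707]
contact_force: [-8.5, -0.4, 6.2]
opening: 0.13
clock: 25.95
tool_pos: [0.5687, 0.0053, 0.2247]
eef_rot: [-0.706, -0.03, 0.026, 0.708]
contact_force: [-0.4, 0.9, 0.1]
opening: 0.602
clock: 26.2
tool_pos: [0.5693, -0.0013, 0.2192]
eef_rot: [0.707, 0.024, -0.025, -0.706]
contact_force: [1.0, -0.6, -0.8]
opening: 0.602
t 26.2 tcp [ 0.5693 -0.0013  0.2192] x [ 0.998  0.07  -0.001] y [-0.001 -0.001 -1.   ] z [-0.07   0.998 -0.001] open 0.602 F [ 1.  -0.6 -0.8]
```

View pics/w8.png

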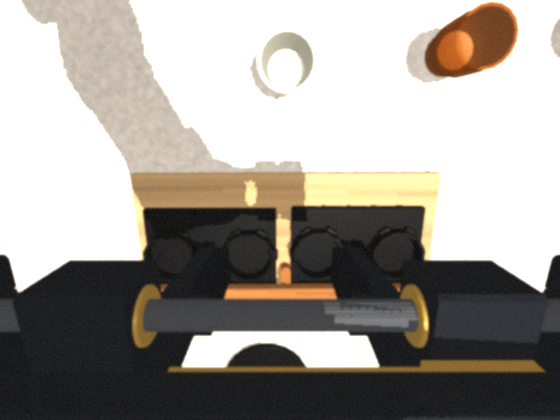

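Both stands sit home with rear edges parallel at row 207, one in each bay. The teacup is at (285,65) and a glass at (470,40). Next I'll compute socket centres and fit the glasses across cameras.

```bash
cat >> h.py <<'E'
from scipy.optimize import least_squares
def hull(xy,z0=0):
    t=np.linspace(0,2*np.pi,40);f=lambda rr,z:np.c_[xy[0]+rr*np.cos(t),xy[1]+rr*np.sin(t),0*t+z0+z]
    return np.r_[f(.022,0),f(.022,.022),f(.027,.022),f(.027,.072)]
def amber(im):
    h=cv2.cvtColor(im,cv2.COLOR_RGB2HSV);m=((h[:,:,1]>140)&(h[:,:,0]>=2)&(h[:,:,0]<20)&(h[:,:,2]>25)).astype(np.uint8)
    return cv2.morphologyEx(m,cv2.MORPH_OPEN,np.ones((3,3),np.uint8))
def glass(views,guess,z0=0):
    """views: list of (calib,image); fits bbox edges of amber blob nearest the guess"""
    obs=[]
    for c,im in views:
        n,l,s,ce=cv2.connectedComponentsWithStats(amber(im));g=w2p(c,[*guess,z0+.04])[0]
        ok=[i for i in range(1,n) if s[i,4]>60 and np.linalg.norm(ce[i]-g)<35]
        if not ok: print("no blob");continue
        i=min(ok,key=lambda i:np.linalg.norm(ce[i]-g));b=s[i];obs.append((c,np.array([b[0]-.5,b[1]-.5,b[0]+b[2]-.5,b[1]+b[3]-.5])))
    def res(p):
        o=[]
        for c,b in obs:
            q=w2p(c,hull(p,z0));o.append(np.r_[q.min(0),q.max(0)]-b)
        return np.concatenate(o)
    f=least_squares(res,guess);print("glass",np.round(f.x,4),"res",np.round(f.fun,1));return f.x
E
python3 - <<'E'
from h import *
V=[(get_calibration(n),cv2.imread(f"pics/{n}8.png")[:,:,::-1].copy()) for n in("top","scene")]
for g in((.385,.31),(.415,.165)):
    p=glass(V,g)
    for v in V: glass([v],g)
c=get_calibration("wrist")
for e in ([(146,208),(277,208)],[(291,207),(422,206)]):
    w=p2w(c,e,.022)[:,:2];m=w.mean(0);d=w[0]-w[1];d/=np.linalg.norm(d);x=np.array([-d[1],d[0]])*np.sign(-d[1]);print("rear mid",m,"len",np.linalg.norm(w[0]-w[1]),"centre",m+.055*x, "x axis",x)
go([.38,.31,.24],4.2);print(np.round(r.get_state()["q"],2))
E
```

```text
glass [0.3822 0.3159] res [-1.1 -1.3  1.3  0.8 -1.8 -2.2  2.   1.6]
glass [0.3815 0.3161] res [-1.1 -1.   1.2  1. ]
glass [0.3828 0.3158] res [-1.9 -2.   1.8  1.9]
glass [0.4142 0.1644] res [-1.5 -1.1  1.5  1.2 -1.7 -2.1  1.5  2. ]
glass [0.4143 0.1643] res [-1.5 -1.2  1.5  1.2]
glass [0.4141 0.1645] res [-1.6 -2.1  1.5  2. ]
rear mid [ 0.59854572 -0.07852544] len 0.1518942822659019 centre [ 0.65340566 -0.07460285] x axis [0.9974535  0.07131976]
rear mid [0.58477065 0.08892363] len 0.15167167401328077 centre [0.63959792 0.09327912] x axis [0.99685947 0.07919088]
t 26.35 tcp [ 0.5691 -0.0007  0.2191] x [ 0.997  0.071 -0.001] y [-0.001 -0.    -1.   ] z [-0.071  0.997 -0.   ] open 0.597 F [ 0.1 -0.1  0.8]
shift [-0.1666 -0.0206  0.3233] turn [ 4.000e-04  4.992e-01 -3.000e-04]
shift [-0.1666 -0.0206  0.3233] turn [-3.000e-04 -5.008e-01 -4.000e-04]
[ 0.13  0.65 -0.35  1.75  0.3   0.79  1.28]
```

Glass fits agree between cameras to 1 mm: A at (0.382, 0.316) and B at (0.414, 0.164). I'll move over A and turn the jaws along board x, so the fingers clear the handles when placing.

```bash
python3 -m handwheel '[[[-0.01,-0.01,0.02,0,-0.03,0],[-0.025,-0.02,0.05,0,-0.065,0],[-0.04,-0.02,0.08,0,-0.1,0],[-0.055,-0.02,0.11,0,-0.14,0],[-0.07,-0.02,0.14,0,-0.18,0],[-0.085,-0.02,0.17,0,-0.22,0],[-0.1,-0.02,0.2,0,-0.25,0],[-0.115,-0.02,0.23,0,-0.29,0],[-0.13,-0.02,0.26,0,-0.33,0],[-0.145,-0.02,0.29,0,-0.37,0],[-0.157,-0.02,0.315,0,-0.41,0],[-0.164,-0.02,0.329,0,-0.445,0]]]' 1 20
python3 -m handwheel '[[[0,0,0,0,-0.035,0],[0,0,0,0,-0.056,0],[0,0,0,0,-0.056,0],[0,0,0,0,-0.056,0],[0,0,0,0,-0.056,0]]]'
python3 - <<'E'
from h import *
V=[(get_calibration("wrist"),snapshot("wrist"))]
cv2.imwrite("pics/w9.png",V[0][1][:,:,::-1])
g=glass(V,(.382,.316))
go([.3822,.3159,.033],184.2);print(np.round(r.get_state()["q"],2))
T=(get_calibration("top"),snapshot("top"))
glass([T],(.382,.316));glass([T],(.414,.164))
E
```

```text
clock: 27.35
tool_pos: [0.3797, 0.32, 0.2402]
eef_rot: [-0.521, -0.477, 0.476, 0.523]
contact_force: [0.8, 0.3, -0.3]
opening: 1.004
clock: 27.77
tool_pos: [0.3819, 0.3162, 0.2399]
eef_rot: [-0.481, -0.518, 0.518, 0.482]
contact_force: [-0.0, -0.6, 1.2]
opening: 0.999
glass [0.3836 0.3153] res [-2.3 -2.   2.3  2. ]
t 27.82 tcp [0.3819 0.3162 0.24  ] x [-0.073  0.997 -0.   ] y [-0. -0. -1.] z [-0.997 -0.073  0.   ] open 0.996 F [-0.3 -0.2 -0.6]
shift [-0.0003  0.207  -0.0003] turn [-0.0001 -0.     -0.0001]
shift [-0.0003  0.207  -0.0003] turn [ 1.e-04  1.e+00 -1.e-04]
[-0.3   0.61 -0.78  1.93  0.58  0.84  1.82]
no blobTraceback (most recent call last):
  File "<stdin>", line 7, in <module>
  File "h.py", line 51, in glass
    f=least_squares(res,guess);print("glass",np.round(f.x,4),"res",np.round(f.fun,1));return f.x
    return func(*args, **kwargs)
    vector_fun = VectorFunction(
        fun_wrapped,
    ...<6 lines>...
        workers=workers
    )
    self._update_fun()
    ~~~~~~~~~~~~~~~~^^
    self.f = self.fun_wrapped(xp_copy(self.x))
             ~~~~~~~~~~~~~~~~^^^^^^^^^^^^^^^^^
    return np.atleast_1d(self.fun(x))
                         ~~~~~~~~^^^
    return self.f(x, *self.args, **self.kwargs)
           ~~~~~~^^^^^^^^^^^^^^^^^^^^^^^^^^^^^^
  File "h.py", line 50, in res
    return np.concatenate(o)
           ~~~~~~~~~~~~~~^^^
ValueError: need at least one array to concatenate
```

View pics/w9.png

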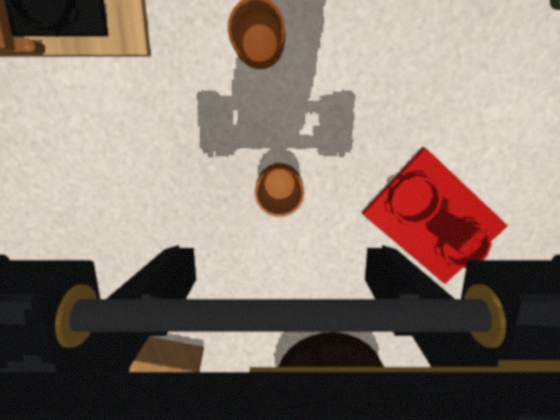

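The wrist view shows glass A at (280,190) between the fingers. The red look-alike at (435,215) will stay clear of the fingers.

```bash
python3 -m handwheel '[[[0,0.02,0,0,0,0],[0,0.05,0,0,0,0],[0,0.08,0,0,0,0],[0,0.11,0,0,0,0],[0,0.135,0,0,0,0],[0,0.16,0,0,0,0],[0,0.18,0,0,0,0],[0,0.195,0,0,0,0],[0,0.203,0,0,0,0],[0,0.207,0,0,0,0],[0,0.207,0,0,0,0],[0,0.207,0,0,0,0]]]' 0.75 15
python3 -m handwheel '[[[0,0,0,0,0,0],[0,0,0,0,0,0],[0,0,0,0,0,0],[0,0,0,0,0,0],[0,0,0,0,0,0],[0,0,0,0,0,0],[0,0,0,0,0,0],[0,0,0,0,0,0],[0,0,0,0,0,0]]]' -1 15
python3 -m handwheel '[[[0,-0.005,0,0,0,0],[0,-0.02,0,0,0,0],[0,-0.04,0,0,0,0],[0,-0.065,0,0,0,0],[0,-0.09,0,0,0,0],[0,-0.115,0,0,0,0],[0,-0.135,0,0,0,0],[0,-0.147,0,0,0,0],[0,-0.15,0,0,0,0],[0,-0.15,0,0,0,0]]]'
python3 - <<'E'
from h import *
a=np.radians(4.2);X=np.array([np.cos(a),np.sin(a)]);Y=np.array([-X[1],X[0]])
for c in ([.6418,.0942],[.6545,-.078]):
  for k in (1,-1): print(np.round(np.array(c)+k*.046*Y,4))
t=np.array([.6418,.0942])+.046*Y
go([*t,.18],184.2)
V=[(get_calibration("top"),snapshot("top")),(get_calibration("scene"),snapshot("scene"))];
for n,v in zip(("top","scene"),V): cv2.imwrite(f"pics/{n}10.png",v[1][:,:,::-1])
glass(V[:1],(.414,.164));glass(V[1:],(.414,.164))
stand("top",(225,110,283,160),V[0][1],60,.022);stand("top",(283,105,345,160),V[0][1],60,.022)
E
```

```text
clock: 28.87
tool_pos: [0.3819, 0.317, 0.0338]
eef_rot: [0.481, 0.519, -0.518, -0.481]
contact_force: [1.0, 0.7, -0.1]
opening: 0.873
clock: 29.62
tool_pos: [0.382, 0.3168, 0.0337]
eef_rot: [0.481, 0.519, -0.518, -0.481]
contact_force: [0.2, -0.7, 6.8]
opening: 0.611
clock: 30.45
tool_pos: [0.3816, 0.3165, 0.1837]
eef_rot: [0.481, 0.519, -0.518, -0.481]
contact_force: [-0.8, -0.4, -2.1]
opening: 0.61
[0.6384 0.1401]
[0.6452 0.0483]
[ 0.6511 -0.0321]
[ 0.6579 -0.1239]
t 30.45 tcp [0.3816 0.3165 0.1837] x [-0.075  0.997  0.001] y [ 0.001  0.001 -1.   ] z [-0.997 -0.075 -0.001] open 0.61 F [-0.8 -0.4 -2.1]
shift [-0.1953  0.0038 -0.2428] turn [0.0002 0.0007 0.0002]
shift [-0.1953  0.0038 -0.2428] turn [ 3.000e-04 -9.993e-01 -4.000e-04]
no blobTraceback (most recent call last):
  File "<stdin>", line 9, in <module>
  File "h.py", line 51, in glass
    f=least_squares(res,guess);print("glass",np.round(f.x,4),"res",np.round(f.fun,1));return f.x
    return func(*args, **kwargs)
    vector_fun = VectorFunction(
        fun_wrapped,
    ...<6 lines>...
        workers=workers
    )
    self._update_fun()
    ~~~~~~~~~~~~~~~~^^
    self.f = self.fun_wrapped(xp_copy(self.x))
             ~~~~~~~~~~~~~~~~^^^^^^^^^^^^^^^^^
    return np.atleast_1d(self.fun(x))
                         ~~~~~~~~^^^
    return self.f(x, *self.args, **self.kwargs)
           ~~~~~~^^^^^^^^^^^^^^^^^^^^^^^^^^^^^^
  File "h.py", line 50, in res
    return np.concatenate(o)
           ~~~~~~~~~~~~~~^^^
ValueError: need at least one array to concatenate
```

Glass A is held (opening 53.7 mm). Carrying it over the outer socket of stand 1.

```bash
python3 -m handwheel '[[[-0.005,0,-0.007,0,0,0],[-0.02,0,-0.025,0,0,0],[-0.04,0,-0.05,0,0,0],[-0.06,0,-0.075,0,0,0],[-0.08,0,-0.1,0,0,0],[-0.1,0,-0.125,0,0,0],[-0.12,0,-0.15,0,0,0],[-0.14,0,-0.175,0,0,0],[-0.16,0,-0.2,0,0,0],[-0.18,0,-0.225,0,0,0],[-0.19,0,-0.238,0,0,0],[-0.195,0,-0.243,0,0,0]]]'
python3 -m handwheel '[[[0,0.01,0,0,0,0],[0,0.02,0,0,0,0],[0,0.03,0,0,0,0],[0,0.035,0,0,0,0],[0,0.035,0,0,0,0],[0,0.035,0,0,0,0]]]'
python3 - <<'E'
from h import *
go([.6384,.1401,.10],184.2)
cv2.imwrite("pics/w11.png",cv2.convertScaleAbs(snapshot("wrist")[:,:,::-1],alpha=1.5))
for n in("top","scene"): cv2.imwrite(f"pics/{n}11.png",snapshot(n)[:,:,::-1])
im=cv2.imread("pics/scene11.png")[180:380,180:460];cv2.imwrite("pics/s11c.png",cv2.convertScaleAbs(cv2.resize(im,None,fx=2.8,fy=2.8),alpha=2))
E
```

```text
clock: 31.55
tool_pos: [0.6409, 0.1362, 0.181]
eef_rot: [-0.483, -0.516, 0.518, 0.482]
contact_force: [-0.6, -0.8, -0.7]
opening: 0.607
clock: 32.05
tool_pos: [0.6378, 0.1413, 0.1478]
eef_rot: [-0.48, -0.519, 0.519, 0.481]
contact_force: [-0.0, 0.7, -1.4]
opening: 0.609
t 32.05 tcp [0.6378 0.1413 0.1478] x [-0.077  0.997  0.   ] y [-0.001 -0.    -1.   ] z [-0.997 -0.077  0.001] open 0.609 F [-0.   0.7 -1.4]
shift [-0.0012  0.0478 -0.0006] turn [-0.0004  0.0013  0.    ]
shift [-0.0012  0.0478 -0.0006] turn [ 0.000e+00 -9.987e-01  6.000e-04]
```

View pics/w11.png

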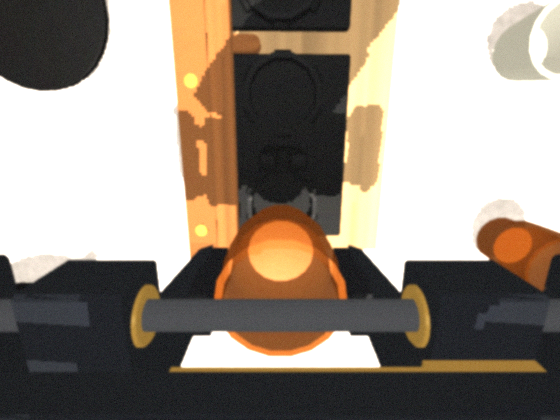

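Wrist view: stand 1's inner socket ring is at about (281,90) and the handle at (283,158). The held glass overhangs the outer socket at about (281,205).

```bash
python3 - <<'E'
from h import *
c=get_calibration("wrist");im=cv2.imread("pics/w11.png")
for p,n in (((.6452,.0483),"inner"),((.6384,.1401),"outer")):
    t=np.linspace(0,6.28,60);ring=w2p(c,np.c_[p[0]+.0295*np.cos(t),p[1]+.0295*np.sin(t),0*t+.038]).astype(np.int32);cv2.polylines(im,[ring],True,(0,255,0),1)
h=w2p(c,[[.6418+a,.0942+b,.1] for a,b in((-.016,-.006),(.016,-.006),(.016,.006),(-.016,.006))]).astype(np.int32);cv2.polylines(im,[h],True,(0,255,255),1)
w=p2w(c,[(350,110),(340,200)],.022);print(w)
crop=cv2.resize(im[20:260,180:400],None,fx=2.5,fy=2.5);cv2.imwrite("pics/w11c.png",cv2.convertScaleAbs(crop,alpha=1.8))
E
```

```text
[[0.58665442 0.05516962 0.022     ]
 [0.58497412 0.13374147 0.022     ]]
```

View pics/w11c.png

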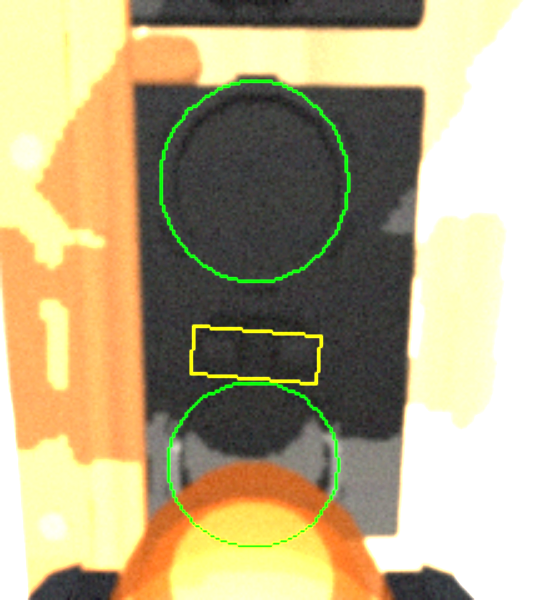

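The overlay fits the rings within about 2 mm. Lowering gently.

```bash
python3 -m handwheel '[[[-0.0012,0.01,0,0,0,0],[-0.0012,0.02,0,0,0,0],[-0.0012,0.03,0,0,0,0],[-0.0012,0.04,0,0,0,0],[-0.0012,0.05,0,0,0,0],[-0.0012,0.06,0,0,0,0],[-0.0012,0.065,0,0,0,0],[-0.0012,0.069,0,0,0,0],[-0.0012,0.07,0,0,0,0],[-0.0012,0.07,0,0,0,0]]]'
python3 -m handwheel '[[[0,0.002,0,0,0,0],[0,0.004,0,0,0,0],[0,0.006,0,0,0,0],[0,0.008,0,0,0,0],[0,0.01,0,0,0,0],[0,0.01,0,0,0,0],[0,0.01,0,0,0,0]]]'
python3 -m handwheel '[[[0,0.002,0,0,0,0],[0,0.004,0,0,0,0],[0,0.006,0,0,0,0],[0,0.008,0,0,0,0],[0,0.008,0,0,0,0],[0,0.008,0,0,0,0]]]'
```

```text
clock: 33.03
tool_pos: [0.6387, 0.1395, 0.0781]
eef_rot: [0.481, 0.519, -0.519, -0.481]
contact_force: [0.5, -0.3, -1.1]
opening: 0.608
clock: 33.62
tool_pos: [0.6386, 0.1393, 0.0681]
eef_rot: [-0.481, -0.518, 0.519, 0.481]
contact_force: [0.4, -0.6, -0.8]
opening: 0.609
clock: 34.12
tool_pos: [0.6386, 0.1393, 0.06]
eef_rot: [-0.481, -0.518, 0.519, 0.481]
contact_force: [-0.2, -0.0, -0.6]
opening: 0.612
```

Base is inside the ring with about 4 mm to the floor.

```bash
python3 -m handwheel '[[[0,0.001,0,0,0,0],[0,0.002,0,0,0,0],[0,0.003,0,0,0,0],[0,0.004,0,0,0,0],[0,0.0045,0,0,0,0],[0,0.0045,0,0,0,0],[0,0.0045,0,0,0,0]]]'
```

```text
clock: 34.7
tool_pos: [0.6387, 0.1394, 0.0559]
eef_rot: [-0.481, -0.519, 0.519, 0.481]
contact_force: [-0.2, -0.3, 0.4]
opening: 0.608
```

```bash
python3 -m handwheel '[[[0,0.0005,0,0,0,0],[0,0.0005,0,0,0,0],[0,0.0005,0,0,0,0],[0,0.0005,0,0,0,0]]]'
python3 -m handwheel '[[[0,0,0,0,0,0],[0,0,0,0,0,0],[0,0,0,0,0,0],[0,0,0,0,0,0],[0,0,0,0,0,0],[0,-0.01,0,0,0,0],[0,-0.03,0,0,0,0],[0,-0.06,0,0,0,0],[0,-0.1,0,0,0,0],[0,-0.14,0,0,0,0],[0,-0.17,0,0,0,0],[0,-0.18,0,0,0,0]]]' 0.65
python3 - <<'E'
from h import *
go([.4142,.1644,.24],184.2)
V=[(get_calibration(n),snapshot(n)) for n in ("top","scene","wrist")]
for n,v in zip(("top","scene","wrist"),V): cv2.imwrite(f"pics/{n}12.png",v[1][:,:,::-1])
for i in (0,1,2):
  for g,z in (((.414,.164),0),((.6385,.14),.022)):
    try: glass([V[i]],g,z)
    except Exception as e: print(i,g,"none")
im=cv2.convertScaleAbs(V[1][1][180:400,100:400,::-1],alpha=2);cv2.imwrite("pics/s12c.png",cv2.resize(im,None,fx=2.6,fy=2.6))
E
```

```text
clock: 35.03
tool_pos: [0.6387, 0.1394, 0.0558]
eef_rot: [-0.481, -0.519, 0.519, 0.481]
contact_force: [-2.1, -1.7, 5.2]
opening: 0.608
clock: 36.03
tool_pos: [0.6407, 0.1412, 0.2417]
eef_rot: [0.482, 0.522, -0.516, -0.48]
contact_force: [0.1, 0.8, 0.9]
opening: 0.825
t 36.03 tcp [0.6407 0.1412 0.2417] x [-0.076  0.997  0.003] y [ 0.008  0.004 -1.   ] z [-0.997 -0.076 -0.009] open 0.825 F [0.1 0.8 0.9]
shift [ 4.020e-02 -1.000e-04  2.241e-01] turn [0.0027 0.0007 0.0011]
shift [ 4.020e-02 -1.000e-04  2.241e-01] turn [ 0.0017 -0.9992 -0.0043]
glass [0.4143 0.1643] res [-1.5 -1.2  1.5  1.2]
glass [0.6751 0.1731] res [-6.  -6.4  6.2  6.7]
glass [0.4141 0.1645] res [-1.6 -2.1  1.5  2. ]
glass [0.6368 0.1377] res [ 0.2 -0.7 -0.2  0.7]
glass [0.415  0.1648] res [-2.5 -1.6  2.   1.6]
no blob
2 (0.6385, 0.14) none
```

View pics/s12c.png

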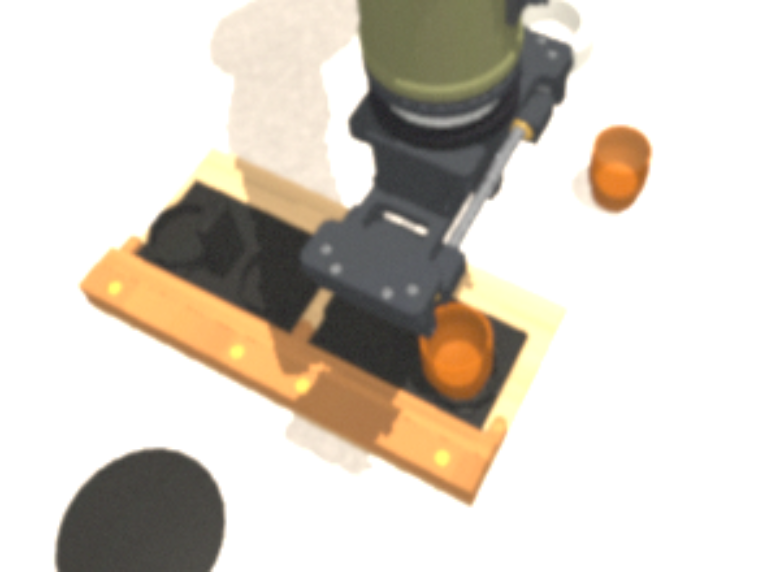

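The glass stands upright in stand 1's outer socket, at about (458,350) in the crop. Glass B has not moved. Going to fetch it.

```bash
python3 -m handwheel '[[[0.004,0,0.02,0,0,0],[0.009,0,0.05,0,0,0],[0.015,0,0.085,0,0,0],[0.021,0,0.12,0,0,0],[0.027,0,0.155,0,0,0],[0.033,0,0.185,0,0,0],[0.037,0,0.208,0,0,0],[0.04,0,0.222,0,0,0],[0.04,0,0.224,0,0,0],[0.04,0,0.224,0,0,0],[0.04,0,0.224,0,0,0],[0.04,0,0.224,0,0,0]]]' 0.75 15
python3 - <<'E'
from h import *
glass([(get_calibration("wrist"),snapshot("wrist"))],(.414,.164))
go([.4144,.1645,.033],184.2)
E
```

```text
clock: 37.18
tool_pos: [0.4133, 0.162, 0.2346]
eef_rot: [-0.481, -0.518, 0.518, 0.481]
contact_force: [-0.5, -0.1, 0.6]
opening: 0.874
glass [0.4153 0.1647] res [-2.1 -2.6  2.1  2.6]
t 37.23 tcp [0.4133 0.1621 0.2347] x [-0.074  0.997  0.001] y [-0.  0. -1.] z [-0.997 -0.074  0.   ] open 0.877 F [-0.8 -0.4  0.1]
shift [ 0.0022  0.2017 -0.0013] turn [-0.0001  0.0002  0.0002]
shift [ 0.0022  0.2017 -0.0013] turn [ 3.000e-04 -9.998e-01  2.000e-04]
```

```bash
python3 -m handwheel '[[[0.002,0.02,-0.001,0,0,0],[0.002,0.05,-0.001,0,0,0],[0.002,0.08,-0.001,0,0,0],[0.002,0.11,-0.001,0,0,0],[0.002,0.135,-0.001,0,0,0],[0.002,0.16,-0.001,0,0,0],[0.002,0.178,-0.001,0,0,0],[0.002,0.191,-0.001,0,0,0],[0.002,0.198,-0.001,0,0,0],[0.002,0.201,-0.001,0,0,0],[0.002,0.201,-0.001,0,0,0],[0.002,0.201,-0.001,0,0,0]]]' 0.75 15
python3 -m handwheel '[[[0,0,0,0,0,0],[0,0,0,0,0,0],[0,0,0,0,0,0],[0,0,0,0,0,0],[0,0,0,0,0,0],[0,0,0,0,0,0],[0,0,0,0,0,0],[0,0,0,0,0,0],[0,0,0,0,0,0]]]' -1 15
python3 -m handwheel '[[[0,-0.005,0,0,0,0],[0,-0.02,0,0,0,0],[0,-0.04,0,0,0,0],[0,-0.065,0,0,0,0],[0,-0.09,0,0,0,0],[0,-0.115,0,0,0,0],[0,-0.135,0,0,0,0],[0,-0.147,0,0,0,0],[0,-0.15,0,0,0,0],[0,-0.15,0,0,0,0]]]'
python3 -c "
from h import *
go([.6452,.0483,.15],184.2)"
```

```text
clock: 38.23
tool_pos: [0.4137, 0.1645, 0.0337]
eef_rot: [0.481, 0.519, -0.518, -0.481]
contact_force: [-0.1, -0.1, 0.2]
opening: 0.872
clock: 38.98
tool_pos: [0.4137, 0.1644, 0.0345]
eef_rot: [0.481, 0.519, -0.518, -0.481]
contact_force: [1.0, -0.4, 5.9]
opening: 0.61
clock: 39.82
tool_pos: [0.413, 0.1642, 0.1843]
eef_rot: [0.481, 0.519, -0.518, -0.481]
contact_force: [-0.7, 0.3, -1.6]
opening: 0.608
t 39.82 tcp [0.413  0.1642 0.1843] x [-0.075  0.997  0.   ] y [ 0.  0. -1.] z [-0.997 -0.075 -0.   ] open 0.608 F [-0.7  0.3 -1.6]
shift [-0.133   0.0344 -0.2228] turn [0.0001 0.0007 0.0001]
shift [-0.133   0.0344 -0.2228] turn [ 1.000e-04 -9.993e-01 -2.000e-04]
```

```bash
python3 -m handwheel '[[[-0.005,0,-0.007,0,0,0],[-0.015,0,-0.025,0,0,0],[-0.03,0,-0.05,0,0,0],[-0.045,0,-0.075,0,0,0],[-0.06,0,-0.1,0,0,0],[-0.075,0,-0.125,0,0,0],[-0.09,0,-0.15,0,0,0],[-0.105,0,-0.175,0,0,0],[-0.118,0,-0.198,0,0,0],[-0.127,0,-0.213,0,0,0],[-0.133,0,-0.222,0,0,0],[-0.133,0,-0.223,0,0,0]]]'
python3 -m handwheel '[[[0,0.01,0,0,0,0],[0,0.02,0,0,0,0],[0,0.03,0,0,0,0],[0,0.034,0,0,0,0],[0,0.034,0,0,0,0],[0,0.034,0,0,0,0]]]'
python3 - <<'E'
from h import *
im=snapshot("wrist");c=get_calibration("wrist")
go([.6452,.0483,.08],184.2)
# other ring of stand1 holds glass A; check stand1 rear edge line vs expectation
s=snapshot("scene");glass([(get_calibration("scene"),s)],(.6385,.14),.022)
E
```

```text
clock: 40.82
tool_pos: [0.6469, 0.0454, 0.1814]
eef_rot: [-0.482, -0.517, 0.519, 0.482]
contact_force: [-0.4, -0.7, -1.6]
opening: 0.612
clock: 41.32
tool_pos: [0.6451, 0.0489, 0.1498]
eef_rot: [-0.48, -0.519, 0.519, 0.481]
contact_force: [1.2, 0.6, -1.1]
opening: 0.608
t 41.37 tcp [0.6455 0.049  0.1503] x [-0.076  0.997  0.   ] y [ 0.  0. -1.] z [-0.997 -0.076 -0.   ] open 0.606 F [ 1.  -0.1 -1.5]
shift [-0.0007  0.0703  0.0004] turn [0.0001 0.0009 0.0001]
shift [-0.0007  0.0703  0.0004] turn [ 1.000e-04 -9.991e-01 -1.000e-04]
glass [0.6368 0.1377] res [ 0.2 -0.7 -0.2  0.7]
```

```bash
python3 -m handwheel '[[[-0.0007,0.01,0,0,0,0],[-0.0007,0.02,0,0,0,0],[-0.0007,0.03,0,0,0,0],[-0.0007,0.04,0,0,0,0],[-0.0007,0.05,0,0,0,0],[-0.0007,0.06,0,0,0,0],[-0.0007,0.066,0,0,0,0],[-0.0007,0.07,0,0,0,0],[-0.0007,0.071,0,0,0,0],[-0.0007,0.071,0,0,0,0]]]'
python3 -m handwheel '[[[0,0.002,0,0,0,0],[0,0.004,0,0,0,0],[0,0.006,0,0,0,0],[0,0.008,0,0,0,0],[0,0.01,0,0,0,0],[0,0.01,0,0,0,0],[0,0.01,0,0,0,0]]]'
python3 -m handwheel '[[[0,0.002,0,0,0,0],[0,0.004,0,0,0,0],[0,0.006,0,0,0,0],[0,0.008,0,0,0,0],[0,0.008,0,0,0,0],[0,0.008,0,0,0,0]]]'
```

```text
clock: 42.25
tool_pos: [0.6456, 0.048, 0.079]
eef_rot: [0.481, 0.519, -0.519, -0.481]
contact_force: [0.9, -1.1, -1.9]
opening: 0.61
clock: 42.83
tool_pos: [0.6455, 0.0479, 0.069]
eef_rot: [-0.481, -0.519, 0.519, 0.481]
contact_force: [0.7, 0.8, -2.0]
opening: 0.612
clock: 43.33
tool_pos: [0.6455, 0.0479, 0.061]
eef_rot: [-0.481, -0.518, 0.519, 0.481]
contact_force: [-0.3, 0.8, -1.2]
opening: 0.609
```

```bash
python3 -m handwheel '[[[0,0.001,0,0,0,0],[0,0.002,0,0,0,0],[0,0.003,0,0,0,0],[0,0.004,0,0,0,0],[0,0.005,0,0,0,0],[0,0.005,0,0,0,0],[0,0.005,0,0,0,0]]]'
```

```text
clock: 43.92
tool_pos: [0.6456, 0.0479, 0.0566]
eef_rot: [-0.481, -0.519, 0.519, 0.481]
contact_force: [-1.4, -0.9, 1.7]
opening: 0.604
```

```bash
python3 -m handwheel '[[[0,0,0,0,0,0],[0,0,0,0,0,0],[0,0,0,0,0,0],[0,0,0,0,0,0],[0,0,0,0,0,0],[0,-0.01,0,0,0,0],[0,-0.03,0,0,0,0],[0,-0.06,0,0,0,0],[0,-0.1,0,0,0,0],[0,-0.14,0,0,0,0],[0,-0.17,0,0,0,0],[0,-0.18,0,0,0,0]]]' 0.65
python3 -m handwheel '[[[-0.02,0,0.02,0,0,0],[-0.05,0,0.05,0,0,0],[-0.09,0,0.09,0,0,0],[-0.13,0,0.13,0,0,0],[-0.17,0,0.16,0,0,0],[-0.2,0,0.18,0,0,0],[-0.24,0,0.19,0,0,0],[-0.27,0,0.2,0,0,0],[-0.3,0,0.2,0,0,0],[-0.3,0,0.2,0,0,0],[-0.3,0,0.2,0,0,0],[-0.3,0,0.2,0,0,0]]]'
python3 - <<'E'
from h import *
st()
V=[(get_calibration(n),snapshot(n)) for n in ("top","scene","wrist")]
for g,z in (((.6455,.048),.022),((.6385,.14),.022)):
  for v in V[:2]:
    try: glass([v],g,z)
    except Exception: print("none")
for n,v in zip(("top","scene"),V):
    print(n,[(np.round(b["bbox"]).astype(int).tolist(),round(b["confidence"],2)) for b in boxes_of("glass1_mid",n)],[np.round(b["bbox"]).astype(int).tolist() for b in boxes_of("teacup",n)])
a=cv2.resize(cv2.convertScaleAbs(V[0][1][80:260,90:460,::-1],alpha=1.8),(740,360))
cv2.imwrite("pics/t13.png",a)
b=cv2.resize(cv2.convertScaleAbs(V[1][1][180:400,80:480,::-1],alpha=1.8),None,fx=1.9,fy=1.9);cv2.imwrite("pics/s13.png",b)
E
```

```text
clock: 44.92
tool_pos: [0.6479, 0.0495, 0.2426]
eef_rot: [0.482, 0.521, -0.516, -0.479]
contact_force: [0.4, 0.4, 0.2]
opening: 0.825
clock: 45.92
tool_pos: [0.4685, -0.2659, 0.2355]
eef_rot: [0.48, 0.519, -0.518, -0.482]
contact_force: [0.1, 0.4, 1.1]
opening: 0.83
t 45.92 tcp [ 0.4685 -0.2659  0.2355] x [-0.075  0.997  0.003] y [-0.     0.003 -1.   ] z [-0.997 -0.075  0.   ] open 0.83 F [0.1 0.4 1.1]
glass [0.6323 0.0107] res [ 54.4  23.4 -54.5 -24.1]
glass [0.6438 0.0476] res [-0.3 -1.5  0.3  1.4]
no blob
none
glass [0.6368 0.1377] res [ 0.2 -0.7 -0.2  0.7]
top [([259, 126, 277, 147], 0.56), ([285, 124, 341, 159], 0.54)] [[275, 204, 298, 223]]
scene [([223, 281, 250, 313], 0.68)] [[257, 211, 279, 239]]
```

View pics/s13.png

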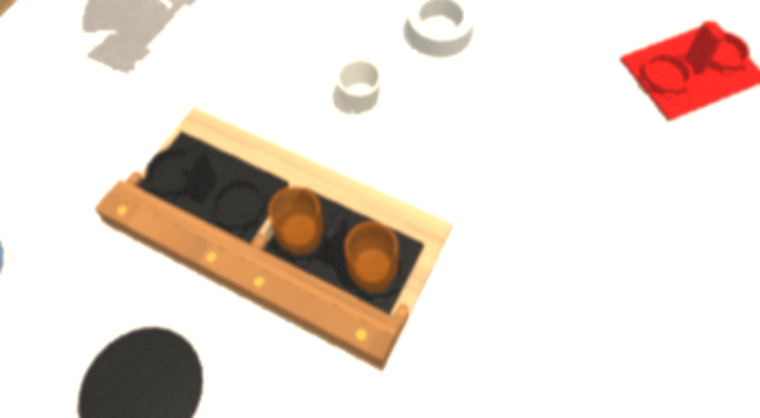

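View pics/t13.png

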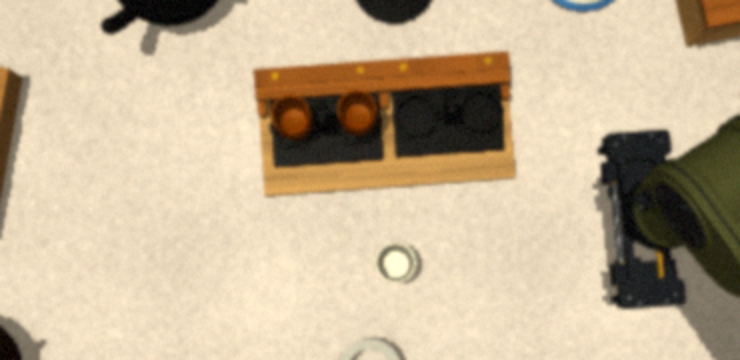

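Both views show two upright glasses in stand 1's sockets and both stands parallel under the lip. The rear-edge gap to the board front is equal for both, about 14 px or 40 mm, as required. The teacup and the red stand have not moved, and no other amber glass is visible. Handing in.

```bash
python3 -c "
from plant import job
print(job.finish_job())"
```

```text
the job is handed in; nothing more can be done
None
```

I slid both black stands home under the lip, one in each bay. I then set the two amber glasses upright in the two sockets of the left-bay stand, and handed the job in at about 46 s with the arm clear. `finish_job()` gives no verdict, so the checks below are all I have.

**Stands:** I pushed each one until it met a firm stop at about 17–18 N, before placing any glass. In the last top view both stands are parallel, and each rear edge is about 40 mm from the board's front edge, which is what fully home should give.

**Glasses:** The scene camera puts them about 2–3 mm from the socket centres I worked from. Both went down with light contact, at most about 5 N.

**Bystanders:** The teacup and the red look-alike are where they started. I saw only two glasses in any view.

**Checks that failed or disagreed:**
- The first stand was gripped too high on its handle, so I set it down on the board and regripped before sliding it.
- The wrist-camera estimate of the right stand's y was about 4 mm off the gripper's own position. I trusted the gripper.
- The top-camera fit of the placed glasses failed because their amber merged with the board colour. Their final positions rest on the scene camera, the contact readings and the pictures.

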